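# Ice held ready over the blender jar

## Robot

A 7-joint arm with a two-finger parallel gripper is mounted at the origin on the work surface. World frame = base frame: x ahead of the robot, y to its left, z up, the work surface at z = 0. Lengths are in mm, angles in rad, forces in N, time in s.
With the tool pointing down it reaches from about 400 to 875 mm from the base axis. Payload 6.5 kg.
Tool frame: the origin (TCP) lies at the very end of the fingers, on their centre line; the grasp point (between the pads) lies r.tcp_to_grasp behind it (r.tcp_to_grasp is the distance from the TCP to the grasp point, in mm); y points along the fingers, x is the direction in which the jaws open and shut, and the axes are right-handed (so a half turn about y gives the same grasp; the last joint's range is limited). The gripper opens to 88 mm and grips with 3 to 60 N. Pads are 18 mm wide; open, the fingers measure 123 mm over their backs; the gripper's body (75 mm by 187 mm) begins 45 mm behind the grasp point.
Start: joints at [-1.399, 0.536, -0.004, 1.538, 0.003, 1.067, -0.071], TCP at [153.114, 631.701, 211.616] pointing down, gripper open.
Joint ranges: [-2.7, 2.7], [-0.37, 2.16], [-1.27, 1.26], [0.24, 2.4], [-1.31, 4.45], [0.19, 1.91], [-2.76, 2.76]. Speed limits (rad/s): [2.39, 2.39, 3.14, 3.14, 3.14, 3.14, 3.14].

## Interface

Orientations are given as a unit quaternion [x, y, z, w].
In Python, from workcell import r gives the robot as it stands. The module is installed in compiled form; this text tells all that it offers.
- The arm moves only by the shell command python3 -m inch 'ROWS' [FORCE]. ROWS is JSON, a list of rows, each a list of 3 entries, a list of its own where there are three numbers: the shift along the tool's x, y, z in m, then the turn, a rotation vector about the tool's x, y, z in degrees, then the finger opening in m, from 0 to 0.0881. A call has exactly 10 rows; each row is the pose to reach, as a shift and turn from the pose commanded when the call began, along the tool's axes at that moment; what a row does not reach only later rows make up. A row lasts 1/12 s, in which the tool goes at most 41.7 mm and 7.16 degrees, less where a joint would pass 70% of its speed; a pose out of reach is approached as far as the arm can. A call with a gripper value outside its range is refused whole. The fingers move at their own pace and stop on an object; FORCE is the grip in N (left out, the last holds). Time passes only in rows, so rows that repeat a pose let the fingers close, or fill a call up. It gives the time, the measured TCP pose, the force and the opening at its end, in the units of the state.
- r.get_obs(): the state, without advancing time (a new reading comes with each control period).
- r.get_image(name): name is "scene" or "top" or "wrist"; returns a dict with "frame" (420x560x3 uint8, red, green, blue), "depth" (420x560 float32, mm along the optical axis (not along the pixel's ray), 0 where there is no reading), "fx", "fy", "cx", "cy" (pixels), "R" (3x3) and "t" (3): a world point X has camera coordinates R X + t. Camera axes: x right, y down, z forward; pixel columns grow to the right and rows downward; lengths in mm; the calibration is good to about 2 mm. A picture is of the moment at which its call begins.
- r.hand_in(): hands the job in, once; it reports no verdict.
Trained networks look in a picture, given as the dict that the camera call returned (one of the last four; its "shot" number tells which), for a name from the list of things; names that differ only in an ending like _2 or _b are one class to them, and where a whole thing is asked for, a point or a joint stands for the part that bears it (a point fixed in the world has none). Each returns a list of dicts, best first, with "p" (0 to 1); they miss things now and then, are a little off and sometimes report something else, mostly with a low value. They report only what shows in the picture. A call takes as long as a camera call. They do not tell look-alikes from the thing itself.
- r.trace(query, picture): "region" (420x560 bool, what is visible of it) and "uv" ([column, row] in pixels, amid what is visible of it).
The state is a dict: "clock": time; "joint_positions": joint angles; "joint_vel": joint speeds; "joint_torque": joint torques, N m; "eef_pos": TCP position; "tool_rot": TCP orientation; "wrist_force": force on the tool from outside, world axes, zero at the start; "wrist_torque": the same for the moment, N m; "opening": opening from 0.0 (shut) to 1.0 (fully open).
Only numpy, scipy, OpenCV 4.12 (cv2) and the standard library are available. Lean on these libraries where they do the work, as an engineer would, in place of code of your own. Each camera call takes 0.05 s, during which the arm holds its last target.

## Task

Scoop up at least two ice cubes from the blue bin with the red-handled scoop, lift them over the syrup bottles in their caddy, and finish still holding the loaded scoop steady and level, its pan centred about 2 cm above the mouth of the blender jar and lined up with the jar's longer sides, ready to tip. Handle the ice with the scoop only and leave every cube either in the scoop or in the bin; do not touch the jar or disturb the bottles, and do not tip the ice in or put the scoop down.

Things in the scene. Friction and masses are not known exactly. Their poses are not given: they have to be found in the camera images.
- scoop: steel ice scoop, loose, 0.18 kg, on the counter left of the bin. Origin: centre of the pan's underside; x from handle to open front, z up. Pan 80 mm wide (y), x -40.5 to +38 mm, floor 2.5 mm thick; back wall 34 mm high; side walls 34 mm high to x = 0, then 20 mm high to x = +30 mm. A 20 mm wide neck (x -48.5 to -40.5) rises from the back wall to the grip
- scoop_lip (a point): middle of the scoop's front edge, at scoop (48, 0, 0) mm: a flat lip 1.5 mm thick and 80 mm wide in front of the pan. Slid along the bin's floor (0 to 2 mm above it) into cubes that the far wall holds back, it gets under their bevelled edges and they ride up into the pan; stop when the push reaches about 15 N (rigid jam). Raising the front by 0.1 to 0.25 rad before lifting keeps them in
- scoop_pan (a point): middle of the space inside the scoop's pan, at scoop (0, 0, 20) mm; a cube whose centre is within 60 mm of it counts as in the scoop
- scoop_grip (a point): middle of the scoop's red grip: a level bar along the scoop's x, 68 mm long (scoop x -116.5 to -48.5 mm), 22 mm wide (y), 20 mm tall (z 75 to 95 mm); the point is at scoop (-80, 0, 85) mm. Only air below it, grasp it from above across y
- bin: blue open ice bin, fixed to the counter. Origin: centre of its underside; x is its long axis, pointing away from the robot. Outside 252 x 116 x 60 mm high; inside x -118 to +118 mm, y -50 to +50 mm; flat floor 12 mm above the counter, upright walls 8 mm thick. The cubes start in its far half, the near half is empty (room for the scoop)
- caddy: dark steel bottle caddy, fixed, a tray 300 mm (x) by 76 mm (y), 50 mm high, standing between the bin and the jar, its floor 6 mm thick; origin at the centre of its underside. It holds the three syrup bottles
- jar: clear blender jar with black base and black rim, standing loose on the counter without lid, 0.8 kg. Origin: centre of its underside, x along its longer side. Rim 140 mm (x) by 106 mm (y) outside, 150 mm high; a black handle on the -y side reaches y = -91 mm
- jar_mouth (a point): centre of the jar's mouth in the plane of the rim's top, 150 mm above the jar's underside; the opening is 128 mm (x) by 94 mm (y); axes as the jar's
- syrup_amber: amber syrup bottle, round, 56 mm wide and 165 mm tall with a black cap, loose, 0.35 kg; stands in the caddy, cap about 171 mm above the counter; origin at the centre of its underside
- syrup_green: green syrup bottle, round, 56 mm wide and 165 mm tall with a black cap, loose, 0.35 kg; stands in the caddy, cap about 171 mm above the counter; origin at the centre of its underside
- syrup_red: dark red syrup bottle, round, 56 mm wide and 165 mm tall with a black cap, loose, 0.35 kg; stands in the caddy, cap about 171 mm above the counter; origin at the centre of its underside
- ice0: one of six identical loose ice cubes, pale blue-white, 24 mm a side with 5 mm bevelled edges, 13 g, slippery (friction about 0.2: they slide off a scoop that dips its front by 0.15 rad); origin at the cube's centre. At the start all six lie flat on the bin's floor, none touching, all at bin x > -10 mm
- ice1: one of six identical loose ice cubes, pale blue-white, 24 mm a side with 5 mm bevelled edges, 13 g, slippery (friction about 0.2: they slide off a scoop that dips its front by 0.15 rad); origin at the cube's centre. At the start all six lie flat on the bin's floor, none touching, all at bin x > -10 mm
- ice2: one of six identical loose ice cubes, pale blue-white, 24 mm a side with 5 mm bevelled edges, 13 g, slippery (friction about 0.2: they slide off a scoop that dips its front by 0.15 rad); origin at the cube's centre. At the start all six lie flat on the bin's floor, none touching, all at bin x > -10 mm
- ice3: one of six identical loose ice cubes, pale blue-white, 24 mm a side with 5 mm bevelled edges, 13 g, slippery (friction about 0.2: they slide off a scoop that dips its front by 0.15 rad); origin at the cube's centre. At the start all six lie flat on the bin's floor, none touching, all at bin x > -10 mm
- ice4: one of six identical loose ice cubes, pale blue-white, 24 mm a side with 5 mm bevelled edges, 13 g, slippery (friction about 0.2: they slide off a scoop that dips its front by 0.15 rad); origin at the cube's centre. At the start all six lie flat on the bin's floor, none touching, all at bin x > -10 mm
- ice5: one of six identical loose ice cubes, pale blue-white, 24 mm a side with 5 mm bevelled edges, 13 g, slippery (friction about 0.2: they slide off a scoop that dips its front by 0.15 rad); origin at the cube's centre. At the start all six lie flat on the bin's floor, none touching, all at bin x > -10 mm
There are look-alikes about, which are no part of the job. Several things look just like the jar: the one meant starts farthest from the robot's base.

How it is judged (in metres and radians):
On the way, in this order (a step that is already met when the one before it is completed fails the run):
1. the scoop, carrying at least two cubes, is lifted clear of the bin's floor (((distance between ice0 and scoop_pan below 0.06 m and distance between any of ice1, ice2, ice3, ice4, ice5 and scoop_pan below 0.06 m) or (distance between ice1 and scoop_pan below 0.06 m and distance between any of ice2, ice3, ice4, ice5 and scoop_pan below 0.06 m) or (distance between ice2 and scoop_pan below 0.06 m and distance between any of ice3, ice4, ice5 and scoop_pan below 0.06 m) or (distance between ice3 and scoop_pan below 0.06 m and distance between any of ice4, ice5 and scoop_pan below 0.06 m) or (distance between ice4 and scoop_pan below 0.06 m and distance between ice5 and scoop_pan below 0.06 m)) and z of scoop in the frame of bin above 0.085 m), for 0.2 s.
2. the loaded scoop passes above the bottle caddy, higher than the bottles (((distance between ice0 and scoop_pan below 0.06 m and distance between any of ice1, ice2, ice3, ice4, ice5 and scoop_pan below 0.06 m) or (distance between ice1 and scoop_pan below 0.06 m and distance between any of ice2, ice3, ice4, ice5 and scoop_pan below 0.06 m) or (distance between ice2 and scoop_pan below 0.06 m and distance between any of ice3, ice4, ice5 and scoop_pan below 0.06 m) or (distance between ice3 and scoop_pan below 0.06 m and distance between any of ice4, ice5 and scoop_pan below 0.06 m) or (distance between ice4 and scoop_pan below 0.06 m and distance between ice5 and scoop_pan below 0.06 m)) and y of scoop in the frame of caddy between -0.06 and 0.06 m and x of scoop in the frame of caddy between -0.17 and 0.17 m and height (world z) of scoop above 0.172 m), for 0.03 s.
At the end, for the whole second after the job is handed in: Fingers hold the scoop still, level within 0.25 rad, 2+ cubes in it; pan centre 5 to 40 mm above the rim, within 20 mm along and 15 mm across of the mouth centre, axes within 0.17 rad; jar untouched, bottles upright, every cube in scoop or bin (((distance between ice0 and scoop_pan below 0.06 m and distance between any of ice1, ice2, ice3, ice4, ice5 and scoop_pan below 0.06 m) or (distance between ice1 and scoop_pan below 0.06 m and distance between any of ice2, ice3, ice4, ice5 and scoop_pan below 0.06 m) or (distance between ice2 and scoop_pan below 0.06 m and distance between any of ice3, ice4, ice5 and scoop_pan below 0.06 m) or (distance between ice3 and scoop_pan below 0.06 m and distance between any of ice4, ice5 and scoop_pan below 0.06 m) or (distance between ice4 and scoop_pan below 0.06 m and distance between ice5 and scoop_pan below 0.06 m)) and (distance between ice0 and scoop_pan below 0.06 m or horizontal distance between ice0 and bin below 0.128 m) and (distance between ice1 and scoop_pan below 0.06 m or horizontal distance between ice1 and bin below 0.128 m) and (distance between ice2 and scoop_pan below 0.06 m or horizontal distance between ice2 and bin below 0.128 m) and (distance between ice3 and scoop_pan below 0.06 m or horizontal distance between ice3 and bin below 0.128 m) and (distance between ice4 and scoop_pan below 0.06 m or horizontal distance between ice4 and bin below 0.128 m) and (distance between ice5 and scoop_pan below 0.06 m or horizontal distance between ice5 and bin below 0.128 m) and x of scoop in the frame of jar_mouth between -0.02 and 0.02 m and y of scoop in the frame of jar_mouth between -0.015 and 0.015 m and z of scoop in the frame of jar_mouth between 0.005 and 0.04 m and angle between the x axis of scoop and the x axis of jar, either way round below 0.17 rad and angle between scoop's own z axis and vertical below 0.25 rad and contact force between each of scoop, the arm and jar below 0.05 N and contact force between the fingers and scoop above 1 N and linear speed of scoop below 0.02 m/s and angle between jar's own z axis and vertical below 0.05 rad and angle between each of syrup_amber, syrup_green, syrup_red's own z axis and vertical below 0.1 rad); the arm keeps its last pose, push and grip.
It fails at once if the scoop or the arm touches the jar, or the jar is moved (contact force between any of scoop, the arm, the fingers and jar above 0.5 N or distance of jar from where it was at the start of the episode above 0.01 m).
It fails at once if a bottle is pushed or tipped (distance of any of syrup_amber, syrup_green, syrup_red from where it was at the start of the episode above 0.012 m or angle between any of syrup_amber, syrup_green, syrup_red's own z axis and vertical above 0.15 rad).
It fails at once if a cube is spilled onto the counter (height (world z) of any of ice0, ice1, ice2, ice3, ice4, ice5 below 0.016 m).
It fails at once if the fingers touch the ice (contact force between the fingers and ice0 above 0.5 N or contact force between the fingers and ice1 above 0.5 N or contact force between the fingers and ice2 above 0.5 N or contact force between the fingers and ice3 above 0.5 N or contact force between the fingers and ice4 above 0.5 N or contact force between the fingers and ice5 above 0.5 N).
It also fails if it takes over 51 s, if anything falls off the work surface, if the arm or the gripper's body presses on something with over 40 N, if the wrist force passes 120 N, or if a joint passes its speed limit or range.

## Working session

There is one attempt and no reset: what is moved stays moved. The work goes in short steps, Python scripts to look and compute and a shell command to move; the robot and the scene stay as the last step left them, time stands still between calls to the robot, and variables do not carry over. Pictures are saved under pics/ and viewed, and the job is handed in when it is done.

```bash
mkdir -p pics; cat > h.py <<'E'
import numpy as np, cv2
from workcell import r
def save(im,name,crop=None,scale=1):
    f=im["frame"][:,:,::-1]
    if crop: f=f[crop[1]:crop[3],crop[0]:crop[2]]
    if scale!=1: f=cv2.resize(f,None,fx=scale,fy=scale,interpolation=cv2.INTER_CUBIC)
    cv2.imwrite("pics/"+name,f)
def pts(im,mask):
    v,u=np.nonzero(mask&(im["depth"]>0)); d=im["depth"][v,u]
    c=np.stack([(u-im["cx"])/im["fx"]*d,(v-im["cy"])/im["fy"]*d,d],1)
    return (c-np.array(im["t"]))@np.array(im["R"])
def proj(im,X):
    c=np.array(im["R"])@np.array(X)+np.array(im["t"]); return [im["fx"]*c[0]/c[2]+im["cx"],im["fy"]*c[1]/c[2]+im["cy"]]
E
python3 - <<'E'
from h import *
for n in ["scene","top","wrist"]:
    im=r.get_image(n); save(im,n+"0.png"); print(n,im["fx"],np.round(im["t"]))
    for q in ["scoop","bin","caddy","jar","syrup_amber","syrup_green","syrup_red","ice0"]:
        for d in r.trace(q,im)[:8]:
            P=pts(im,d["region"]); 
            if len(P): print(q,round(d["p"],2),np.round(d["uv"]),len(P),np.round(np.median(P,0)),np.round(P.min(0)),np.round(P.max(0)))
print(r.get_obs(), r.tcp_to_grasp)
E
```

```text
scene 386.1451905692549 [ 150. -236. 1348.]
scoop 0.65 [438. 272.] 1740 [510. 338.   4.] [417. 294.  -3.] [580. 377.  98.]
bin 0.91 [370. 275.] 4834 [549. 179.  18.] [419.  99.  -2.] [686. 263.  64.]
caddy 0.69 [283. 310.] 1609 [697.  -8.  16.] [401. -80.  -4.] [745.  12. 102.]
jar 0.74 [155. 151.] 2906 [ 291. -484.  102.] [  17. -717.   -5.] [ 412. -341.  154.]
jar 0.66 [177. 233.] 4517 [ 587. -300.   95.] [ 440. -437.   -4.] [ 647. -227.  153.]
jar 0.63 [209. 175.] 3306 [ 357. -277.  101.] [ 185. -344.   -4.] [ 488. -196.  153.]
syrup_amber 0.72 [293. 223.] 767 [507. -23. 111.] [314. -77.  -3.] [580.  -1. 173.]
syrup_green 0.7 [284. 256.] 863 [603. -26. 113.] [496. -80.  -4.] [670.  -4. 173.]
syrup_red 0.78 [273. 293.] 1078 [694. -30. 107.] [655. -60.  11.] [706.  -6. 173.]
syrup_red 0.18 [284. 310.] 1585 [697.  -8.  16.] [431. -80.  -4.] [745.  12.  99.]
ice0 0.62 [382. 309.] 52 [643. 206.  35.] [635. 197.  32.] [650. 217.  38.]
ice0 0.6 [362. 295.] 141 [616. 165.  32.] [586. 153.   9.] [626. 181.  39.]
ice0 0.59 [376. 280.] 90 [566. 195.  33.] [550. 184.  21.] [576. 205.  38.]
ic
[... 1634 characters left out ...]
ositions': array([-1.39921589,  0.53638359, -0.00438076,  1.53788286,  0.00259729,
        1.06730333, -0.07119625]), 'joint_vel': array([ 0.0024848 , -0.00040949,  0.00167876,  0.00141323, -0.00129179,
       -0.00037149,  0.00010512]), 'joint_torque': array([-3.11964013e-04, -5.70904255e+01,  9.90019329e-01, -2.51922834e+01,
       -5.62238891e-02,  1.07283244e-02,  2.08514217e-05]), 'eef_pos': array([153.11634848, 631.71208752, 211.63340844]), 'tool_rot': array([ 0.55577344,  0.43718758, -0.43715542, -0.55576798]), 'wrist_force': array([ 0.30346474, -0.44407545,  0.00491276]), 'wrist_torque': array([-0.00596331, -0.01213286, -0.01166556]), 'opening': 1.0027357410151851} 18.700000000000003
```

View pics/scene0.png

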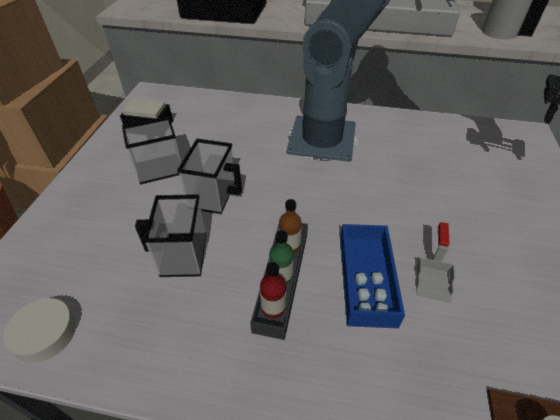

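View pics/top0.png

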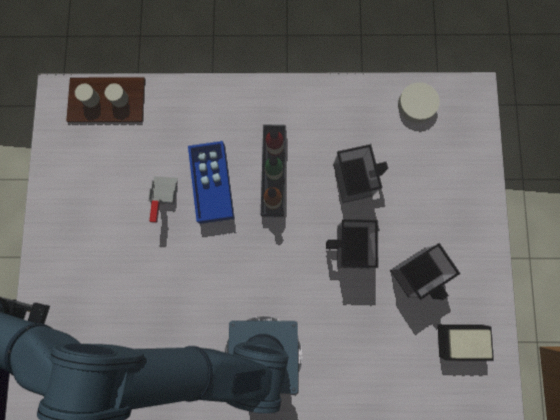

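```bash
cat >> h.py <<'E'
from scipy.spatial.transform import Rotation as Rn
E
python3 - <<'E'
from h import *
print(np.round(Rn.from_quat(r.get_obs()["tool_rot"]).as_matrix(),3))
def rect(P): 
    (c,s,a)=cv2.minAreaRect(P[:,:2].astype(np.float32)); return np.round(c,1),np.round(s,1),round(a,1)
for n in ["top","scene"]:
    im=r.get_image(n)
    al=np.ones((420,560),bool); P=pts(im,al)
    f=im["frame"].astype(int)
    red=(f[...,0]>110)&(f[...,1]<60)&(f[...,2]<60)
    Q=pts(im,red); Q=Q[(Q[:,1]>280)&(Q[:,2]>60)]
    print(n,"grip",len(Q),rect(Q),np.round(Q.mean(0),1),np.round(np.percentile(Q[:,2],[5,50,95])))
    blue=(f[...,2]>100)&(f[...,0]<60)
    B=pts(im,blue); 
    for lo,hi in[(50,70)]:
        b=B[(B[:,2]>lo)&(B[:,2]<hi)]; print("bin",len(b),rect(b),np.percentile(b[:,2],[5,50,95]))
    ds=r.trace("scoop",im); S=pts(im,ds[0]["region"])
    s=S[(S[:,2]<45)&(S[:,2]>-20)]; print("scoop pan",rect(s))
    for d in r.trace("jar",im):
        J=pts(im,d["region"]); 
        if 520<np.median(J[:,0])<620 and np.median(J[:,1])<-200:
            j=J[(J[:,2]>140)&(J[:,2]<165)]; print("jar",d["p"],len(j),rect(j),np.percentile(j[:,2],[5,50,95]))
    for d in r.trace("ice0",im):
        I=pts(im,d["region"]); 
        i=I[I[:,2]>28]; print("ice",round(d["p"],2),np.round(d["uv"]),np.round((i.min(0)+i.max(0))/2),len(i)) if len(i) else 0
    for q in ["syrup_amber","syrup_green","syrup_red"]:
        I=pts(im,r.trace(q,im)[0]["region"]); i=I[I[:,2]>155]; print(q,np.round((i.min(0)+i.max(0))/2),len(i))
im=r.get_image("top"); save(im,"top1.png",(120,120,420,270),2.6); 
im=r.get_image("scene"); save(im,"sc1.png",(120,170,480,340),2.2)
E
```

```text
[[ 0.236  0.    -0.972]
 [ 0.972  0.     0.236]
 [ 0.    -1.    -0.   ]]
top grip 116 (array([446.8, 340.2]), array([19.4, 64.5]), 84.5) [446.5 340.   94.3] [ 88.  94. 100.]
bin 421 (array([552.3, 172.6]), array([250.1, 114.3]), 8.2) [55.01988569 60.1767654  65.71976152]
scoop pan (array([521.5, 339.8]), array([ 93. , 125.8]), 85.5)
jar 0.97 379 (array([ 568.1, -296.1]), array([142.1, 107.4]), 12.6) [142.44406536 149.27617409 155.20336087]
ice 0.51 [210. 153.] [647. 170.  36.] 44
ice 0.44 [220. 178.] [569. 155.  34.] 30
ice 0.41 [204. 156.] [641. 205.  34.] 47
ice 0.4 [203. 175.] [561. 194.  35.] 49
syrup_amber [ 569. -293.  158.] 22
syrup_green [590. -34. 167.] 64
syrup_red [675. -37. 168.] 62
scene grip 167 (array([449.6, 342.3]), array([17.5, 69.8]), 85.1) [452.4 341.7  94.4] [92. 94. 97.]
bin 734 (array([553., 175.]), array([253.6, 115.1]), 8.4) [57.19060415 59.4951943  61.66376425]
scoop pan (array([450.2, 347.1]), array([ 91.4, 257.5]), 85.5)
jar 0.92 698 (array([ 567.8, -293.8]), array([142.1, 107.3]), 12.3) [141.17452948 148.04629102 150.58673588]
ice 0.61 [382. 291.] [607. 204.  34.] 89
ice 0.58 [435. 274.] [473. 337.  63.] 536
ice 0.57 [380. 308.] [641. 207.  34.] 81
ice 0.51 [360. 274.] [572. 158.  33.] 84
ice 0.5 [363. 294.] [612. 166.  33.] 95
ice 0.5 [365. 305.] [655. 170.  46.] 87
syrup_amber [538. -29. 164.] 122
syrup_green [594. -32. 164.] 108
syrup_red [678. -34. 165.] 150
```

View pics/top1.png

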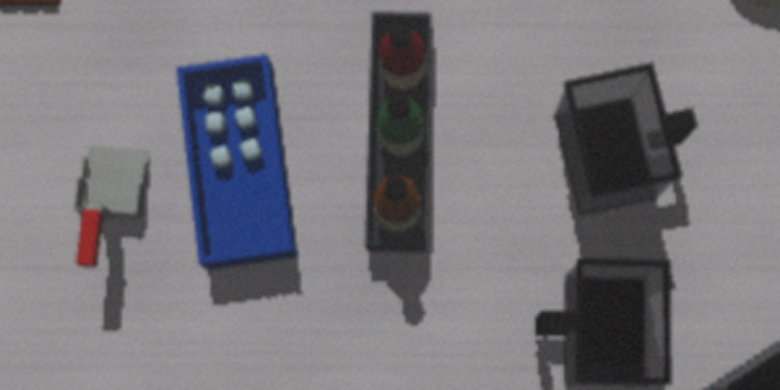

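View pics/sc1.png

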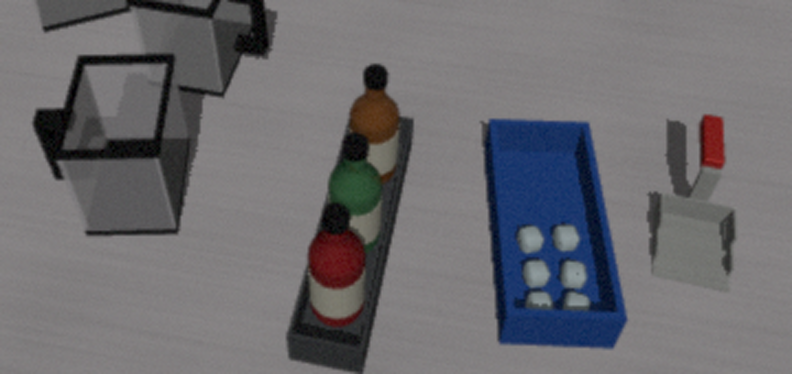

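Jar candidates in the top image are at (358,174), (355,242) and (427,274). The one at (358,174), about 640 mm out, is farthest from the base, so it is the target; its handle is on -y. The scoop is at (160,194) with its red grip at about (154,211), the bin at (211,186) and the caddy at (272,170). The crops confirm these.

```bash
python3 -m inch '[[[-0.015,0.003,-0.025],[0,-1,0],0.0881],[[-0.038,0.009,-0.063],[0,-2,0],0.0881],[[-0.062,0.015,-0.102],[0,-3,0],0.0881],[[-0.086,0.022,-0.142],[0,-4,0],0.0881],[[-0.11,0.028,-0.182],[0,-5,0],0.0881],[[-0.134,0.034,-0.222],[0,-6,0],0.0881],[[-0.158,0.04,-0.262],[0,-7,0],0.0881],[[-0.18,0.046,-0.302],[0,-8,0],0.0881],[[-0.2,0.05,-0.335],[0,-8.5,0],0.0881],[[-0.2123,0.052,-0.3579],[0,-8.5,0],0.0881]]' 60
python3 - <<'E'
from h import *
print(np.round(r.get_obs()["joint_positions"],2))
im=r.get_image("wrist"); save(im,"w1.png")
f=im["frame"].astype(int); red=(f[...,0]>110)&(f[...,1]<60)&(f[...,2]<60)
Q=pts(im,red); print(len(Q)); Q=Q[(Q[:,2]>88)&(Q[:,2]<103)]
print(cv2.minAreaRect(Q[:,:2].astype(np.float32)),np.percentile(Q,[2,50,98],axis=0))
for d in r.trace("scoop",im)[:2]:
    P=pts(im,d["region"]); print(d["p"],len(P)); p=P[abs(P[:,2]-3)<6]; print(cv2.minAreaRect(p[:,:2].astype(np.float32)))
E
```

```text
clock: 2.98
eef_pos: [441.1, 349.7, 161.0]
tool_rot: [-0.522, -0.477, 0.477, 0.522]
wrist_force: [0.8, 0.1, 0.3]
opening: 1.003
[-0.78  0.45  0.04  1.82 -0.02  0.87  0.75]
1994
((447.4496154785156, 341.85455322265625), (21.35556411743164, 65.50206756591797), 85.61280059814453) [[415.82235988 331.33058333  93.05191277]
 [445.2769334  342.13236856  94.88845799]
 [478.00611633 352.83144059  96.33775961]]
0.55 6566
((503.6866149902344, 337.2904968261719), (90.1361083984375, 150.76852416992188), 85.2926025390625)
```

View pics/w1.png

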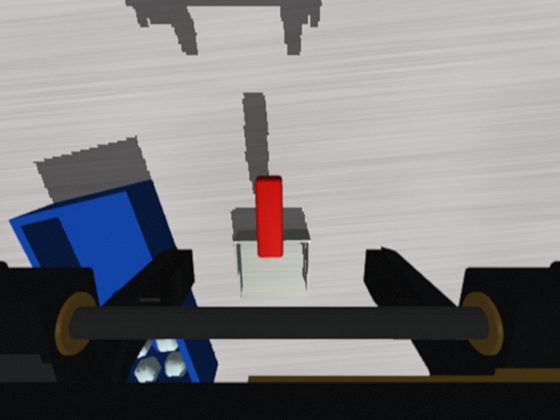

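```bash
cat > d.py <<'E'
from h import *
import sys
o=r.get_obs(); R=Rn.from_quat(o["tool_rot"]).as_matrix(); p=np.array(o["eef_pos"])
print("pos",np.round(p,1),"xyaw",np.round(np.degrees(np.arctan2(R[1,0],R[0,0])),2),"R",np.round(R.ravel(),3),"F",np.round(o["wrist_force"],1),"T",np.round(o["wrist_torque"],2),"op",round(o["opening"],3),"t",o["clock"])
if len(sys.argv)>3:
    print("shift tool",np.round(R.T@(np.array([float(a) for a in sys.argv[1:4]])-p)/1000,4))
E
python3 d.py 449.9 341.6 66.3
```

```text
pos [445.9 344.  160.7] xyaw 84.22 R [ 0.101  0.003 -0.995  0.995 -0.004  0.101 -0.004 -1.    -0.003] F [-0.7  1.   0.1] T [-0.01 -0.04  0.02] op 1.002 t 3.0833
shift tool [-0.0016  0.0944 -0.0039]
```

```bash
python3 -m inch '[[[0,0,0],[0,0,0],0.0881],[[0.0005,0.01,0.001],[0,0,0],0.0881],[[0.0005,0.025,0.001],[0,0,0],0.0881],[[0.0005,0.04,0.001],[0,0,0],0.0881],[[0.0005,0.055,0.001],[0,0,0],0.0881],[[0.0005,0.07,0.001],[0,0,0],0.0881],[[0.0005,0.085,0.001],[0,0,0],0.0881],[[0.0005,0.0935,0.001],[0,0,0],0.0881],[[0.0005,0.0935,0.001],[0,0,0],0.0881],[[0.0005,0.0935,0.001],[0,0,0],0.0881]]' 60; python3 d.py 449.9 341.6 66.3
```

```text
clock: 3.92
eef_pos: [437.9, 352.8, 67.3]
tool_rot: [-0.521, -0.477, 0.478, 0.522]
wrist_force: [0.2, 0.3, 0.3]
opening: 0.998
pos [437.9 352.8  67.3] xyaw 84.98 R [ 0.087 -0.001 -0.996  0.996 -0.     0.087 -0.    -1.     0.001] F [0.2 0.3 0.3] T [-0.01 -0.03 -0.04] op 0.998 t 3.9167
shift tool [-0.0101  0.001  -0.0129]
```

```bash
python3 -m inch '[[[-0.003,0,-0.004],[0,0,0],0.0881],[[-0.007,0.001,-0.009],[0,0,0],0.0881],[[-0.0101,0.001,-0.0129],[0,0,0],0.0881],[[-0.0101,0.001,-0.0129],[0,0,0],0.0881],[[-0.0101,0.001,-0.0129],[0,0,0],0.0881],[[-0.0101,0.001,-0.0129],[0,0,0],0.06],[[-0.0101,0.001,-0.0129],[0,0,0],0.035],[[-0.0101,0.001,-0.0129],[0,0,0],0.01],[[-0.0101,0.001,-0.0129],[0,0,0],0.01],[[-0.0101,0.001,-0.0129],[0,0,0],0.01]]' 60; python3 d.py 449.9 341.6 66.3
```

```text
clock: 4.75
eef_pos: [450.8, 340.9, 66.6]
tool_rot: [-0.522, -0.477, 0.477, 0.522]
wrist_force: [0.2, -0.0, 0.8]
opening: 0.644
pos [450.8 340.9  66.6] xyaw 84.89 R [ 0.089 -0.    -0.996  0.996  0.     0.089  0.    -1.     0.   ] F [ 0.2 -0.   0.8] T [ 0.02 -0.02 -0.01] op 0.644 t 4.75
shift tool [0.0006 0.0003 0.0009]
```

```bash
python3 -m inch '[[[0,0,0],[0,0,0],0.01],[[0,0,0],[0,0,0],0.01],[[0,0,0],[0,0,0],0.01],[[0,0,0],[0,0,0],0.01],[[0,0,0],[0,0,0],0.01],[[0,-0.01,0],[0,0,0],0.01],[[0,-0.03,0],[0,0,0],0.01],[[0,-0.055,0],[0,0,0],0.01],[[0,-0.08,0],[0,0,0],0.01],[[0,-0.1,0],[0,0,0],0.01]]' 60; python3 d.py
python3 - <<'E'
from h import *
for n in ["wrist","scene"]:
    im=r.get_image(n); save(im,n+"2.png")
    for d in r.trace("scoop",im)[:2]: print(n,d["p"],d["uv"])
print(np.round(r.get_obs()["joint_positions"],2))
E
python3 d.py
```

```text
clock: 5.58
eef_pos: [451.4, 341.0, 169.2]
tool_rot: [0.522, 0.478, -0.476, -0.522]
wrist_force: [-0.5, 0.5, 0.4]
opening: 0.119
pos [451.4 341.  169.2] xyaw 84.87 R [ 0.089  0.001 -0.996  0.996  0.001  0.089  0.001 -1.    -0.001] F [-0.5  0.5  0.4] T [ 0.05 -0.01 -0.01] op 0.119 t 5.5833
wrist 0.66 [272.6, 224.9]
scene 0.82 [437.5, 270.0]
[-0.76  0.44  0.04  1.81 -0.02  0.89  0.78]
pos [451.1 340.9 167.2] xyaw 84.88 R [ 0.089  0.001 -0.996  0.996  0.001  0.089  0.001 -1.    -0.001] F [-1.1 -1.1 -0.6] T [ 0.06  0.04 -0.01] op 0.111 t 5.7833
```

View pics/wrist2.png

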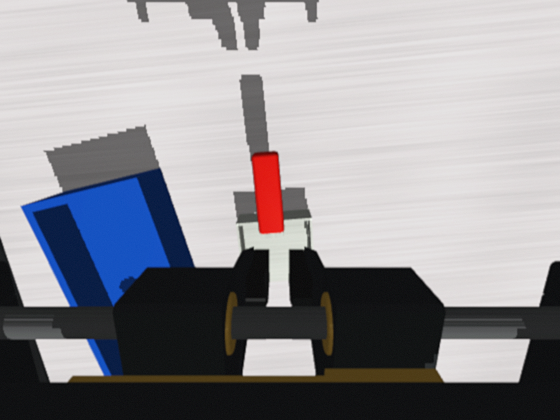

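View pics/scene2.png

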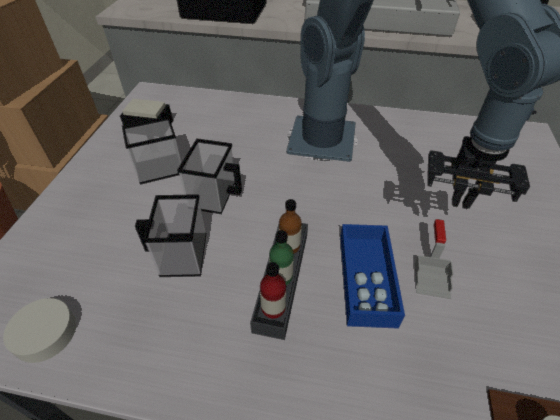

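```bash
python3 -m inch '[[[0,0,0],[0,0,0],0.0881],[[0,0,0],[0,0,0],0.0881],[[0,0,0],[0,0,0],0.0881],[[0,0,0],[0,0,0],0.0881],[[0,0,0],[0,0,0],0.0881],[[0,0,0],[0,0,0],0.0881],[[0,0,0],[0,0,0],0.0881],[[0,0,0],[0,0,0],0.0881],[[0,0,0],[0,0,0],0.0881],[[0,0,0],[0,0,0],0.0881]]' 60; python3 d.py
cat > g.py <<'E'
from h import *
im=r.get_image("wrist"); save(im,"w3.png")
f=im["frame"].astype(int); red=(f[...,0]>110)&(f[...,1]<60)&(f[...,2]<60)
Q=pts(im,red); Q=Q[(Q[:,2]>80)&(Q[:,2]<115)]
print(len(Q),cv2.minAreaRect(Q[:,:2].astype(np.float32)),np.percentile(Q,[2,50,98],axis=0).round(1))
E
python3 g.py
```

```text
clock: 6.62
eef_pos: [451.0, 340.7, 166.6]
tool_rot: [0.522, 0.477, -0.477, -0.522]
wrist_force: [-0.7, -0.1, 0.7]
opening: 0.843
pos [451.  340.7 166.6] xyaw 84.88 R [ 0.089  0.    -0.996  0.996  0.     0.089  0.    -1.    -0.   ] F [-0.7 -0.1  0.7] T [-0.03 -0.02 -0.02] op 0.843 t 6.6167
2019 ((439.06494140625, 333.8967590332031), (65.73757934570312, 21.586088180541992), 0.11595079302787781) [[407.5 323.9  93.2]
 [437.3 334.1  94.9]
 [469.8 344.1  96.3]]
```

View pics/w3.png

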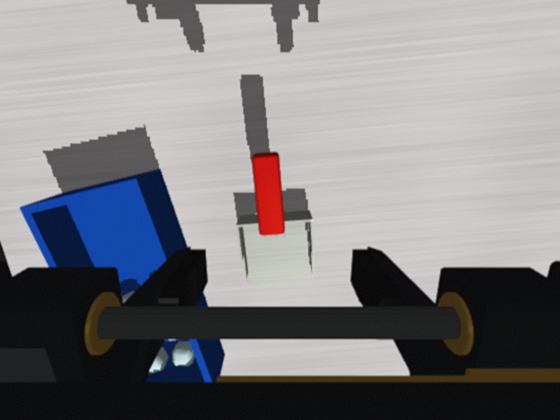

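```bash
cat > g2.py <<'E'
from h import *
for n in ["scene","wrist"]:
    im=r.get_image(n)
    f=im["frame"].astype(int); red=(f[...,0]>110)&(f[...,1]<60)&(f[...,2]<60)
    Q=pts(im,red); Q=Q[(Q[:,2]>80)&(Q[:,2]<115)&(Q[:,1]>250)]
    print(n,len(Q),cv2.minAreaRect(Q[:,:2].astype(np.float32)),np.percentile(Q,[2,50,98],axis=0).round(1))
    for d in r.trace("scoop",im)[:1]:
        P=pts(im,d["region"]); p=P[(abs(P[:,2]-3)<5)&(P[:,0]>480)]; print(cv2.minAreaRect(p[:,:2].astype(np.float32)))
E
python3 g2.py; python3 d.py 441.6 333.9 66.3
```

```text
scene 170 ((441.31243896484375, 333.8227233886719), (17.69272804260254, 67.32502746582031), 89.74823760986328) [[409.4 325.4  86.5]
 [445.4 333.7  94.2]
 [473.8 342.3  97. ]]
((526.0252075195312, 339.5849609375), (95.48748779296875, 89.46214294433594), 89.3282699584961)
wrist 2024 ((439.1451416015625, 333.9792785644531), (21.557720184326172, 65.86568450927734), 89.1529541015625) [[407.5 323.9  93.1]
 [437.3 334.   94.9]
 [469.8 344.1  96.3]]
((524.9388427734375, 329.27423095703125), (85.49137878417969, 89.19451904296875), 89.2749252319336)
pos [450.9 340.7 166.6] xyaw 84.88 R [ 0.089  0.    -0.996  0.996 -0.     0.089 -0.    -1.    -0.   ] F [ 0.   0.3 -0. ] T [-0.04 -0.03 -0.03] op 0.998 t 6.8667
shift tool [-0.0076  0.1003  0.0087]
```

```bash
python3 -m inch '[[[-0.004,0.01,0.004],[0,-2,0],0.0881],[[-0.0075,0.02,0.0079],[0,-4.6,0],0.0881],[[-0.0075,0.035,0.0079],[0,-4.6,0],0.0881],[[-0.0075,0.05,0.0079],[0,-4.6,0],0.0881],[[-0.0075,0.065,0.0079],[0,-4.6,0],0.0881],[[-0.0075,0.08,0.0079],[0,-4.6,0],0.0881],[[-0.0075,0.093,0.0079],[0,-4.6,0],0.0881],[[-0.0075,0.1003,0.0079],[0,-4.6,0],0.0881],[[-0.0075,0.1003,0.0079],[0,-4.6,0],0.05],[[-0.0075,0.1003,0.0079],[0,-4.6,0],0.0]]' 60; python3 d.py 442.4 333.9 66.3
python3 -m inch '[[[0,0,0],[0,0,0],0.0],[[0,0,0],[0,0,0],0.0],[[0,0,0],[0,0,0],0.0],[[0,0,0],[0,0,0],0.0],[[0,0,0],[0,0,0],0.0],[[0,0,0],[0,0,0],0.0],[[0,0,0],[0,0,0],0.0],[[0,0,0],[0,0,0],0.0],[[0,0,0],[0,0,0],0.0],[[0,0,0],[0,0,0],0.0]]' 60; python3 d.py 442.4 333.9 66.3
```

```text
clock: 7.7
eef_pos: [442.4, 334.0, 66.4]
tool_rot: [0.502, 0.498, -0.498, -0.502]
wrist_force: [0.4, -0.4, -0.1]
opening: 0.875
pos [442.4 334.   66.4] xyaw 89.48 R [ 0.009 -0.    -1.     1.    -0.     0.009 -0.    -1.     0.   ] F [ 0.4 -0.4 -0.1] T [ 0.   -0.01 -0.01] op 0.875 t 7.7
shift tool [-0.0001  0.0001  0.    ]
clock: 8.53
eef_pos: [442.4, 333.9, 66.3]
tool_rot: [0.502, 0.498, -0.498, -0.502]
wrist_force: [0.6, 0.2, 0.9]
opening: 0.216
pos [442.4 333.9  66.3] xyaw 89.48 R [ 0.009 -0.    -1.     1.    -0.     0.009 -0.    -1.     0.   ] F [0.6 0.2 0.9] T [ 0.02  0.07 -0.04] op 0.216 t 8.5333
shift tool [-0.  0. -0.]
```

```bash
python3 - <<'E'
from h import *
im=r.get_image("wrist"); save(im,"w4.png")
im=r.get_image("scene"); save(im,"s4.png",(380,130,540,310),3.3)
E
python3 d.py
```

```text
pos [442.4 333.9  66.3] xyaw 89.47 R [ 0.009 -0.    -1.     1.    -0.     0.009 -0.    -1.     0.   ] F [ 0.3 -0.2  0.3] T [-0.04  0.09  0.03] op 0.212 t 8.6333
```

View pics/w4.png

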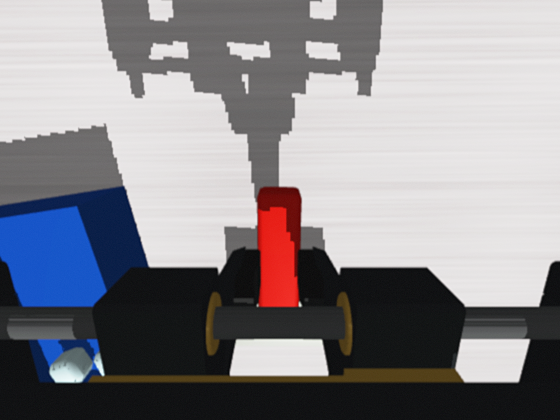

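View pics/s4.png

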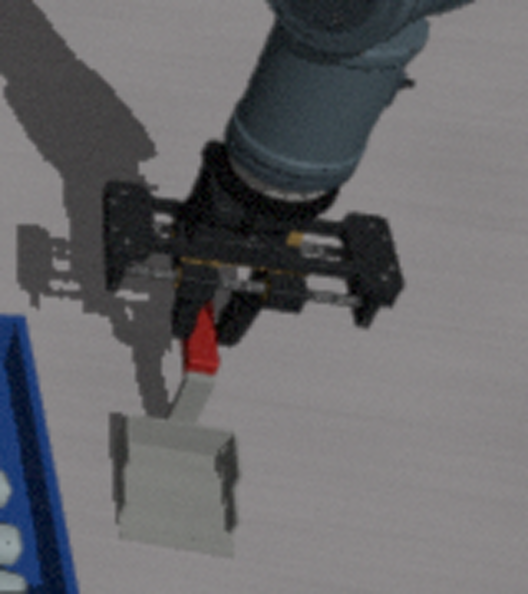

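```bash
python3 -m inch '[[[0,0,0],[0,0,0],0.0],[[0,-0.005,0],[0,0,0],0.0],[[0,-0.015,0],[0,0,0],0.0],[[0,-0.03,0],[0,0,0],0.0],[[0,-0.045,0],[0,0,0],0.0],[[0,-0.06,0],[0,0,0],0.0],[[0,-0.075,0],[0,0,0],0.0],[[0,-0.09,0],[0,0,0],0.0],[[0,-0.1,0],[0,0,0],0.0],[[0,-0.1,0],[0,0,0],0.0]]' 60; python3 d.py 
cat > sc.py <<'E'
from h import *
# scoop pose relative to tool, from scene camera
def fit(name="scene",save_as=None):
    im=r.get_image(name)
    if save_as: save(im,save_as)
    o=r.get_obs(); R=Rn.from_quat(o["tool_rot"]).as_matrix(); p=np.array(o["eef_pos"])
    d=r.trace("scoop",im)
    P=pts(im,d[0]["region"])
    L=(P-p)@R   # tool frame: x jaw, y down, z back
    return im,P,L,d[0]
if __name__=="__main__":
    import sys
    im,P,L,d=fit("scene",sys.argv[1])
    print(d["p"],d["uv"],len(P))
    # floor points: forward (tool z<-60), front part
    m=(L[:,2]<-45)&(L[:,2]>-160)&(abs(L[:,0])<34)&(L[:,1]>30)
    q=L[m]
    for k in range(3):
        A=np.c_[q[:,0],-q[:,2],np.ones(len(q))]; c,_,_,_=np.linalg.lstsq(A,q[:,1],rcond=None); res=q[:,1]-A@c; q=q[abs(res)<3]
    print("floor plane down= a*x+b*fwd+c:",np.round(c,3),len(q),"at fwd80:",round(c[1]*80+c[2],1))
    f=L[(L[:,1]>40)&(L[:,2]<-40)]
    print("tool x pct",np.percentile(f[:,0],[1,50,99]).round(1),"fwd pct",np.percentile(-f[:,2],[1,50,99]).round(1))
    print(cv2.minAreaRect(np.c_[f[:,0],-f[:,2]].astype(np.float32)))
E
python3 sc.py s5.png
```

```text
clock: 9.47
eef_pos: [443.6, 334.9, 168.9]
tool_rot: [0.502, 0.499, -0.496, -0.502]
wrist_force: [1.6, -0.1, -2.3]
opening: 0.214
pos [443.6 334.9 168.9] xyaw 89.47 R [ 0.009  0.003 -1.     1.     0.003  0.009  0.003 -1.    -0.003] F [ 1.6 -0.1 -2.3] T [ 0.09  0.05 -0.02] op 0.214 t 9.4667
0.79 [449.7, 247.2] 2039
floor plane down= a*x+b*fwd+c: [-3.0000e-03  6.3000e-02  6.2253e+01] 830 at fwd80: 67.3
tool x pct [-39.8   3.7  39.2] fwd pct [ 41.2  83.6 121.8]
((0.11742782592773438, 82.12098693847656), (81.08460998535156, 83.85462951660156), 0.0193609781563282)
```

View pics/s5.png

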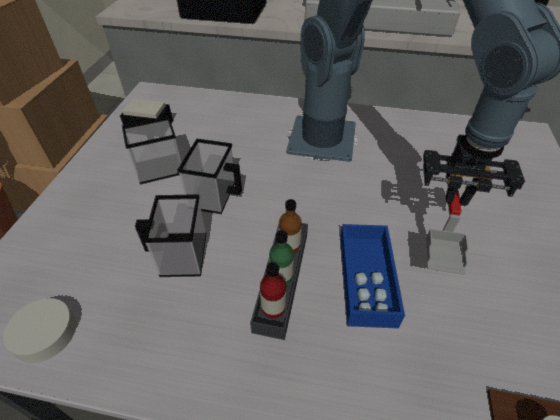

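```bash
python3 -m inch '[[[-0.01,0,0.002],[0,-0.5,0],0.0],[[-0.03,0,0.005],[0,-1.5,0],0.0],[[-0.055,0,0.009],[0,-3,0],0.0],[[-0.08,0,0.013],[0,-4,0],0.0],[[-0.105,0,0.017],[0,-5.5,0],0.0],[[-0.13,0,0.021],[0,-7,0],0.0],[[-0.155,0,0.025],[0,-8,0],0.0],[[-0.172,0,0.027],[0,-8.87,0],0.0],[[-0.1808,0,0.0286],[0,-8.87,0],0.0],[[-0.1808,0,0.0286],[0,-8.87,0],0.0]]' 60
python3 sc.py s6.png;  python3 d.py 412.2 153.4 166.3
python3 - <<'E'
from h import *
im=r.get_image("scene"); f=im["frame"].astype(int); blue=(f[...,2]>100)&(f[...,0]<60)
b=pts(im,blue); b=b[(b[:,2]>50)&(b[:,2]<70)]; print(cv2.minAreaRect(b[:,:2].astype(np.float32)))
im=r.get_image("wrist"); save(im,"w6.png")
E
```

```text
clock: 10.4
eef_pos: [411.1, 150.8, 165.6]
tool_rot: [-0.463, -0.533, 0.535, 0.463]
wrist_force: [-0.7, 0.9, -2.3]
opening: 0.211
0.85 [370.3, 222.6] 1689
floor plane down= a*x+b*fwd+c: [3.0000e-03 8.3000e-02 6.4526e+01] 701 at fwd80: 71.2
tool x pct [-42.5   0.6  36.7] fwd pct [ 41.1  80.4 117.5]
((-2.7647743225097656, 80.24510192871094), (80.92638397216797, 80.39640808105469), 0.07918251305818558)
pos [412.1 154.  166.1] xyaw 98.33 R [-0.145 -0.    -0.989  0.989  0.    -0.145  0.    -1.     0.   ] F [ 0.2  0.3 -1.4] T [0.01 0.09 0.01] op 0.208 t 10.5
shift tool [-0.0006 -0.0002 -0.0001]
((553.7328491210938, 174.67727661132812), (252.4268341064453, 114.93328094482422), 8.46298885345459)
```

View pics/s6.png

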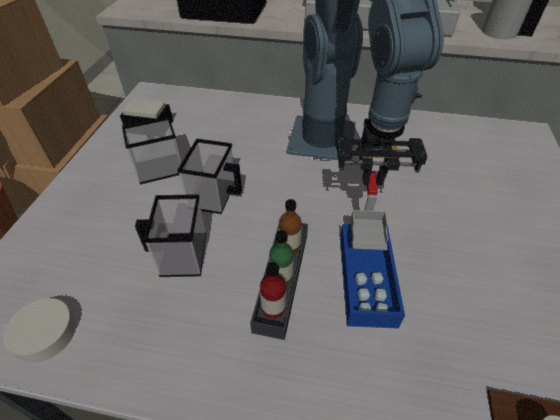

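View pics/w6.png

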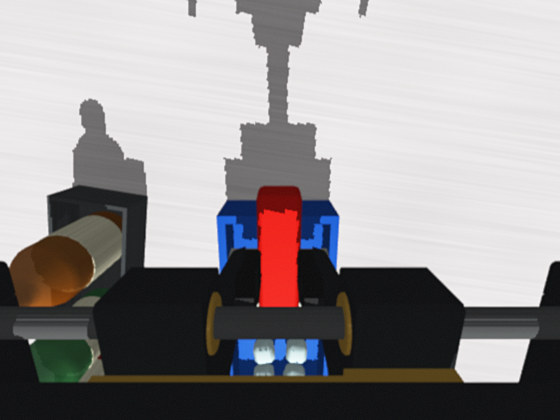

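```bash
python3 sc.py s7.png;  python3 d.py
```

```text
0.6 [371.8, 224.6] 1702
floor plane down= a*x+b*fwd+c: [1.0000e-03 7.5000e-02 6.4021e+01] 715 at fwd80: 70.1
tool x pct [-40.2   2.6  38.9] fwd pct [ 40.8  82.4 120.2]
((-0.5043106079101562, 81.01597595214844), (81.82615661621094, 81.06685638427734), 89.38851165771484)
pos [412.2 154.6 166.2] xyaw 98.45 R [-0.147  0.    -0.989  0.989  0.    -0.147  0.    -1.    -0.   ] F [-0.7 -0.4 -1.4] T [ 0.02  0.17 -0.02] op 0.21 t 10.7
```

```bash
python3 -m inch '[[[0,0.003,-0.003],[-2,0,0],0.0],[[0,0.012,-0.003],[-4.3,0,0],0.0],[[0,0.025,-0.003],[-4.3,0,0],0.0],[[0,0.038,-0.003],[-4.3,0,0],0.0],[[0,0.05,-0.003],[-4.3,0,0],0.0],[[0,0.062,-0.003],[-4.3,0,0],0.0],[[0,0.073,-0.003],[-4.3,0,0],0.0],[[0,0.08,-0.003],[-4.3,0,0],0.0],[[0,0.083,-0.003],[-4.3,0,0],0.0],[[0,0.083,-0.003],[-4.3,0,0],0.0]]' 60
python3 d.py
python3 - <<'E'
from h import *
im=r.get_image("scene"); save(im,"s8.png",(320,130,450,340),2.8)
d=r.trace("scoop",im)[0]; P=pts(im,d["region"])
b=np.radians(8.4); c=np.array([553.4,174.8]); Q=P.copy(); Q[:,:2]=(P[:,:2]-c)@np.array([[np.cos(b),-np.sin(b)],[np.sin(b),np.cos(b)]])
q=Q[(Q[:,2]<30)&(abs(Q[:,1])<34)]
for k in range(3):
    A=np.c_[q[:,0],q[:,1],np.ones(len(q))];s=np.linalg.lstsq(A,q[:,2],rcond=None)[0];q=q[abs(q[:,2]-A@s)<3]
print(d["p"],len(q),s.round(3),np.percentile(q,[1,50,99],axis=0).round(1))
m=Q[Q[:,2]<60]; print(np.percentile(m[:,1],[1,99]))
E
python3 d.py
```

```text
clock: 11.53
eef_pos: [414.8, 154.1, 82.8]
tool_rot: [0.479, 0.555, -0.515, -0.445]
wrist_force: [-0.1, -0.1, -2.1]
opening: 0.206
pos [414.8 154.1  82.8] xyaw 98.39 R [-0.146  0.073 -0.987  0.989  0.01  -0.145 -0.    -0.997 -0.074] F [-0.1 -0.1 -2.1] T [-0.01  0.22 -0.02] op 0.206 t 11.5333
0.87 710 [-2.2000e-02 -1.0000e-03  1.6462e+01] [[-102.9  -33.2   14.4]
 [ -56.     0.3   17.7]
 [ -16.1   33.4   20.6]]
[-40.50544575  38.95487032]
pos [415.4 154.2  83.6] xyaw 98.36 R [-0.145  0.075 -0.987  0.989  0.011 -0.145  0.    -0.997 -0.075] F [ 0.3  0.3 -1.8] T [-0.01  0.19  0.07] op 0.214 t 11.6333
```

View pics/s8.png

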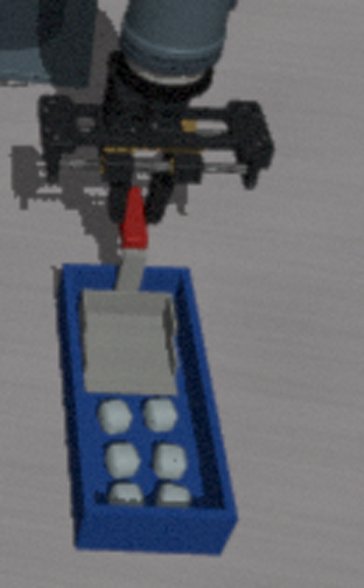

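```bash
python3 -m inch '[[[0,0.001,0],[-0.5,0,0],0.0],[[0,0.003,-0.002],[-0.8,0,0],0.0],[[0,0.0034,-0.006],[-0.8,0,0],0.0],[[0,0.0038,-0.011],[-0.8,0,0],0.0],[[0,0.0042,-0.016],[-0.8,0,0],0.0],[[0,0.0046,-0.021],[-0.8,0,0],0.0],[[0,0.0049,-0.026],[-0.8,0,0],0.0],[[0,0.0053,-0.031],[-0.8,0,0],0.0],[[0,0.0057,-0.036],[-0.8,0,0],0.0],[[0,0.006,-0.04],[-0.8,0,0],0.0]]' 60
cat > b.py <<'E'
from h import *
import sys
im=r.get_image("scene"); save(im,sys.argv[1],(320,130,450,340),2.8)
d=r.trace("scoop",im)[0]; P=pts(im,d["region"])
b=np.radians(8.4); c=np.array([553.4,174.8]); M=np.array([[np.cos(b),-np.sin(b)],[np.sin(b),np.cos(b)]])
def tb(P): Q=P.copy(); Q[:,:2]=(P[:,:2]-c)@M; return Q
Q=tb(P); q=Q[(Q[:,2]<30)&(abs(Q[:,1])<34)]
if len(q)>20:
  for k in range(3):
    A=np.c_[q[:,0],q[:,1],np.ones(len(q))];s=np.linalg.lstsq(A,q[:,2],rcond=None)[0];q=q[abs(q[:,2]-A@s)<3]
  print(d["p"],len(q),s.round(3),np.percentile(q,[1,50,99],axis=0).round(1).tolist())
for d in r.trace("ice0",im):
    I=tb(pts(im,d["region"])); 
    if len(I) : print("ice",round(d["p"],2),np.round(d["uv"]),np.round((np.percentile(I,2,axis=0)+np.percentile(I,98,axis=0))/2),len(I))
t=tb(np.array([r.get_obs()["eef_pos"]]))[0]; print("tcp in bin",t.round(1))
E
python3 d.py; python3 b.py s9.png; python3 d.py
```

```text
clock: 12.47
eef_pos: [455.7, 159.8, 80.3]
tool_rot: [0.482, 0.558, -0.511, -0.441]
wrist_force: [-0.4, -0.8, -2.2]
opening: 0.207
pos [455.7 159.8  80.3] xyaw 98.34 R [-0.145  0.088 -0.986  0.989  0.013 -0.144  0.    -0.996 -0.089] F [-0.4 -0.8 -2.2] T [0.03 0.28 0.02] op 0.207 t 12.4667
0.66 631 [-2.2000e-02 -4.0000e-03  1.5361e+01] [[-61.1, -33.5, 12.9], [-19.0, 0.4, 15.7], [19.9, 33.4, 18.9]]
ice 0.67 [378. 287.] [36. 18. 27.] 101
ice 0.5 [365. 308.] [ 92. -15.  27.] 91
ice 0.41 [380. 306.] [92. 18. 33.] 66
tcp in bin [-99.3  -0.6  80.3]
pos [455.3 159.7  80.3] xyaw 98.34 R [-0.145  0.088 -0.986  0.989  0.013 -0.144 -0.    -0.996 -0.089] F [ 0.3 -0.5 -1.5] T [-0.04  0.31 -0.02] op 0.213 t 12.6167
```

View pics/s9.png

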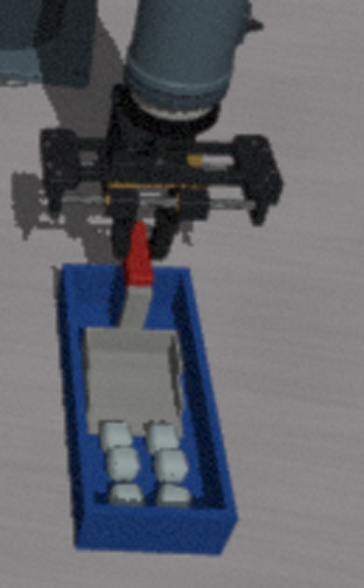

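```bash
python3 -m inch '[[[0,0.0002,-0.002],[0,0,0],0.0],[[0,0.0004,-0.005],[0,0,0],0.0],[[0,0.0007,-0.008],[0,0,0],0.0],[[0,0.001,-0.011],[0,0,0],0.0],[[0,0.0013,-0.014],[0,0,0],0.0],[[0,0.0016,-0.017],[0,0,0],0.0],[[0,0.0018,-0.02],[0,0,0],0.0],[[0,0.002,-0.023],[0,0,0],0.0],[[0,0.0023,-0.026],[0,0,0],0.0],[[0,0.0026,-0.029],[0,0,0],0.0]]' 60
python3 d.py; python3 b.py s10.png; python3 d.py
```

```text
clock: 13.45
eef_pos: [484.0, 164.0, 80.3]
tool_rot: [0.482, 0.558, -0.511, -0.441]
wrist_force: [0.2, -0.3, -2.7]
opening: 0.209
pos [484.  164.   80.3] xyaw 98.35 R [-0.145  0.088 -0.985  0.989  0.013 -0.145 -0.    -0.996 -0.089] F [ 0.2 -0.3 -2.7] T [-0.02  0.3  -0.  ] op 0.209 t 13.45
0.71 675 [-2.3000e-02  7.0000e-03  1.4879e+01] [[-33.8, -33.3, 11.7], [5.0, 1.1, 14.8], [48.8, 33.3, 17.9]]
ice 0.69 [364. 301.] [ 83. -18.  30.] 97
ice 0.5 [380. 296.] [59. 17. 26.] 120
ice 0.47 [362. 293.] [ 58. -21.  33.] 101
tcp in bin [-70.   -0.6  80.3]
pos [484.2 164.   80.3] xyaw 98.34 R [-0.145  0.088 -0.985  0.989  0.013 -0.144  0.    -0.996 -0.089] F [-0.7  0.1 -2. ] T [-0.01  0.29  0.  ] op 0.211 t 13.6
```

View pics/s10.png

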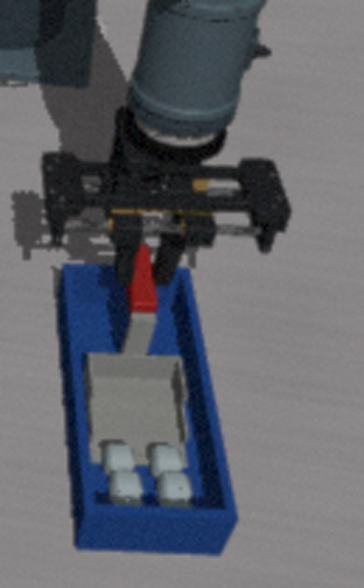

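```bash
python3 -m inch '[[[0,0.0001,-0.001],[0,0,0],0.0],[[0,0.0002,-0.0025],[0,0,0],0.0],[[0,0.0004,-0.004],[0,0,0],0.0],[[0,0.0005,-0.0055],[0,0,0],0.0],[[0,0.0006,-0.007],[0,0,0],0.0],[[0,0.0008,-0.0085],[0,0,0],0.0],[[0,0.0009,-0.01],[0,0,0],0.0],[[0,0.001,-0.0115],[0,0,0],0.0],[[0,0.0012,-0.013],[0,0,0],0.0],[[0,0.0013,-0.0145],[0,0,0],0.0]]' 60
python3 d.py; python3 b.py s11.png
```

```text
clock: 14.43
eef_pos: [498.5, 166.1, 80.3]
tool_rot: [0.482, 0.558, -0.511, -0.441]
wrist_force: [-0.1, 0.1, -2.5]
opening: 0.208
pos [498.5 166.1  80.3] xyaw 98.35 R [-0.145  0.088 -0.985  0.989  0.013 -0.145  0.    -0.996 -0.089] F [-0.1  0.1 -2.5] T [-0.04  0.35  0.  ] op 0.208 t 14.4333
0.66 538 [-3.2000e-02  4.0000e-03  1.5406e+01] [[-19.3, -33.2, 12.2], [13.5, 1.3, 15.0], [62.8, 33.6, 18.3]]
ice 0.66 [280. 257.] [  16. -209.   95.] 804
ice 0.47 [381. 303.] [85. 21. 28.] 113
ice 0.46 [381. 298.] [60. 17. 31.] 106
ice 0.42 [365. 302.] [ 83. -17.  29.] 105
tcp in bin [-55.7  -0.6  80.3]
```

View pics/s11.png

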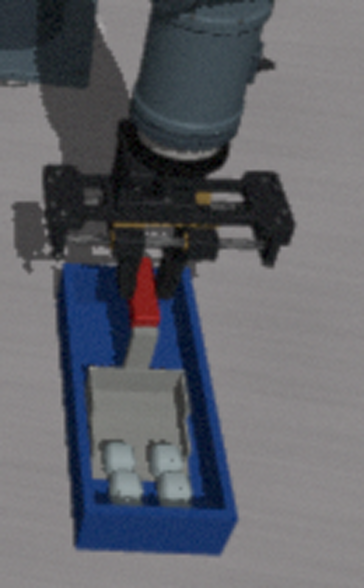

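```bash
python3 -m inch '[[[0,0.0001,-0.001],[0,0,0],0.0],[[0,0.0002,-0.0025],[0,0,0],0.0],[[0,0.0004,-0.004],[0,0,0],0.0],[[0,0.0005,-0.0055],[0,0,0],0.0],[[0,0.0006,-0.007],[0,0,0],0.0],[[0,0.0008,-0.0085],[0,0,0],0.0],[[0,0.0009,-0.01],[0,0,0],0.0],[[0,0.001,-0.0115],[0,0,0],0.0],[[0,0.0012,-0.013],[0,0,0],0.0],[[0,0.0013,-0.0145],[0,0,0],0.0]]' 60
python3 d.py; python3 b.py s12.png
```

```text
clock: 15.42
eef_pos: [512.9, 168.2, 80.3]
tool_rot: [0.482, 0.558, -0.511, -0.441]
wrist_force: [-0.2, 0.4, -2.5]
opening: 0.212
pos [512.9 168.2  80.3] xyaw 98.35 R [-0.145  0.088 -0.985  0.989  0.013 -0.145  0.    -0.996 -0.089] F [-0.2  0.4 -2.5] T [-0.    0.43  0.  ] op 0.212 t 15.4167
0.55 429 [-3.6000e-02  5.0000e-03  1.5928e+01] [[-5.0, -33.4, 12.1], [22.7, 2.4, 15.0], [77.7, 33.0, 18.6]]
ice 0.62 [367. 303.] [ 80. -17.  30.] 116
ice 0.47 [361. 292.] [ 59. -22.  32.] 99
tcp in bin [-41.   -0.6  80.3]
```

View pics/s12.png

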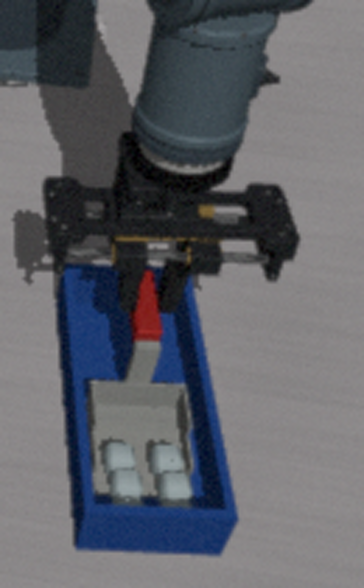

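```bash
python3 -m inch '[[[0,0.0001,-0.001],[0,0,0],0.0],[[0,0.0002,-0.0025],[0,0,0],0.0],[[0,0.0004,-0.004],[0,0,0],0.0],[[0,0.0005,-0.0055],[0,0,0],0.0],[[0,0.0006,-0.007],[0,0,0],0.0],[[0,0.0008,-0.0085],[0,0,0],0.0],[[0,0.0009,-0.01],[0,0,0],0.0],[[0,0.001,-0.0115],[0,0,0],0.0],[[0,0.0011,-0.0125],[0,0,0],0.0],[[0,0.0011,-0.0125],[0,0,0],0.0]]' 60
python3 d.py; python3 b.py s13.png
```

```text
clock: 16.4
eef_pos: [525.5, 170.1, 80.4]
tool_rot: [0.483, 0.558, -0.511, -0.441]
wrist_force: [0.4, 0.1, -3.2]
opening: 0.206
pos [525.5 170.1  80.4] xyaw 98.34 R [-0.145  0.088 -0.985  0.989  0.013 -0.145  0.    -0.996 -0.089] F [ 0.4  0.1 -3.2] T [-0.02  0.34  0.  ] op 0.206 t 16.4
0.61 379 [-3.500e-02 -1.000e-03  1.646e+01] [[7.4, -33.7, 12.0], [31.0, 2.1, 15.2], [88.9, 33.3, 18.3]]
ice 0.56 [379. 296.] [59. 17. 31.] 101
ice 0.5 [362. 292.] [ 58. -22.  33.] 95
tcp in bin [-28.6  -0.6  80.3]
```

View pics/s13.png

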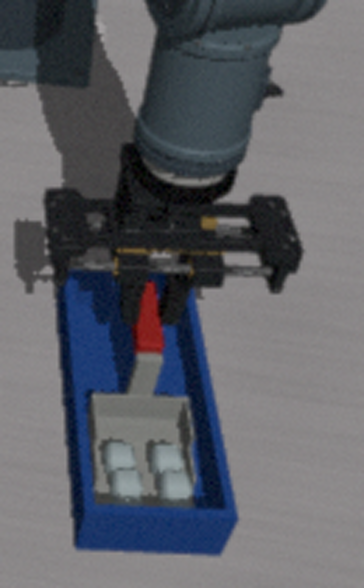

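```bash
python3 -m inch '[[[0,-0.0001,0.0016],[-1,0,0],0.0],[[0,-0.0003,0.0032],[-2,0,0],0.0],[[0,-0.0004,0.0048],[-3,0,0],0.0],[[0,-0.0006,0.0064],[-4,0,0],0.0],[[0,-0.0007,0.008],[-5,0,0],0.0],[[0,-0.001,0.0096],[-6,0,0],0.0],[[0,-0.0015,0.0112],[-7,0,0],0.0],[[0,-0.0025,0.0128],[-8,0,0],0.0],[[0,-0.0035,0.0144],[-9,0,0],0.0],[[0,-0.005,0.015],[-9.5,0,0],0.0]]' 60
python3 d.py; python3 b.py s14.png
```

```text
clock: 17.38
eef_pos: [509.4, 167.8, 84.0]
tool_rot: [0.517, 0.599, -0.463, -0.4]
wrist_force: [-0.1, 0.1, 0.2]
opening: 0.152
pos [509.4 167.8  84. ] xyaw 98.37 R [-0.146  0.25  -0.957  0.989  0.037 -0.141  0.    -0.968 -0.253] F [-0.1  0.1  0.2] T [-0.08  0.27  0.03] op 0.152 t 17.3833
0.77 330 [-2.0000e-02  1.4000e-02  1.5012e+01] [[-14.1, -33.3, 11.6], [9.1, 1.7, 14.5], [72.9, 32.6, 17.5]]
ice 0.6 [362. 294.] [ 61. -19.  31.] 117
ice 0.59 [376. 288.] [37. 16. 32.] 84
ice 0.19 [292. 224.] [ -78. -192.   97.] 725
tcp in bin [-43.6  -0.3  84.5]
```

View pics/s14.png

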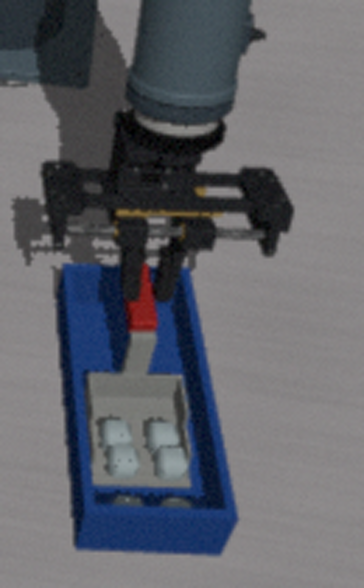

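```bash
python3 - <<'E'
from h import *
im=r.get_image("wrist"); save(im,"w15.png")
im=r.get_image("scene"); save(im,"s15.png",(330,170,430,310),5)
E
python3 d.py
```

```text
pos [510.6 168.1  84.4] xyaw 98.35 R [-0.145  0.25  -0.957  0.989  0.037 -0.14   0.    -0.967 -0.253] F [-1.5  0.9 -0.4] T [0.09 0.25 0.02] op 0.005 t 17.6333
```

View pics/w15.png

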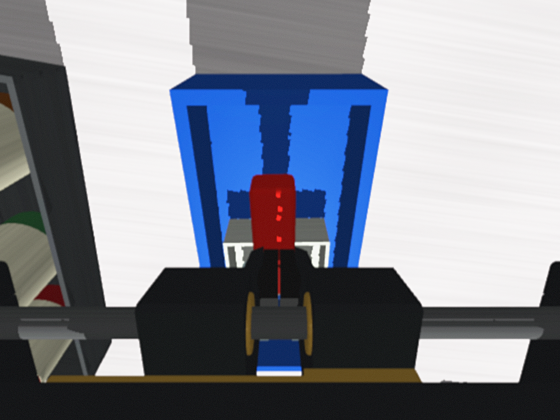

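View pics/s15.png

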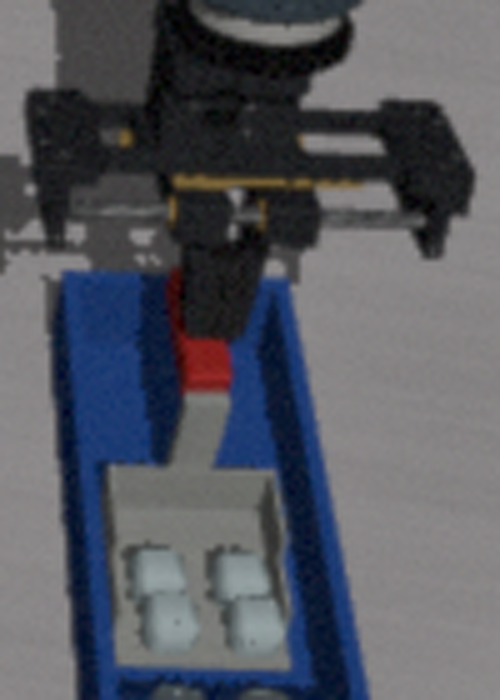

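```bash
python3 - <<'E'
from h import *
b=np.radians(8.4); c=np.array([553.4,174.8]); M=np.array([[np.cos(b),-np.sin(b)],[np.sin(b),np.cos(b)]])
def tb(P): Q=P.copy(); Q[:,:2]=(P[:,:2]-c)@M; return Q
for n in ["scene","wrist"]:
    im=r.get_image(n); f=im["frame"].astype(int); red=(f[...,0]>70)&(f[...,1]<50)&(f[...,2]<50)
    Q=tb(pts(im,red)); Q=Q[(abs(Q[:,1])<40)]
    print(n,len(Q),np.percentile(Q,[1,10,50,90,99],axis=0).round(0).tolist())
    k=(f.max(2)<45); K=tb(pts(im,k)); m=(abs(K[:,1])<25)&(K[:,0]>-90)&(K[:,0]<0)&(K[:,2]>60)
    K=K[m]; print("fingers",len(K)); 
    for z0 in range(80,150,8):
        s=K[(K[:,2]>=z0)&(K[:,2]<z0+8)]
        if len(s): print(z0,len(s),np.percentile(s[:,:2],[2,98],axis=0).round(0).tolist())
t=tb(np.array([r.get_obs()["eef_pos"]]))[0]; print("tcp in bin",t.round(1), r.get_obs()["clock"])
E
```

```text
scene 92 [[-47.0, -13.0, 96.0], [-44.0, -12.0, 100.0], [-30.0, -4.0, 106.0], [-24.0, 5.0, 108.0], [-22.0, 7.0, 109.0]]
fingers 1036
88 5 [[-79.0, -14.0], [-37.0, -13.0]]
112 24 [[-50.0, -14.0], [-39.0, 8.0]]
120 39 [[-55.0, -15.0], [-40.0, 12.0]]
128 47 [[-58.0, -16.0], [-43.0, 12.0]]
136 40 [[-63.0, -17.0], [-44.0, 13.0]]
144 43 [[-64.0, -17.0], [-47.0, 12.0]]
wrist 3285 [[-92.0, -13.0, 92.0], [-91.0, -11.0, 100.0], [-79.0, -3.0, 107.0], [-61.0, 5.0, 108.0], [-57.0, 8.0, 129.0]]
fingers 4388
104 81 [[-61.0, -10.0], [-57.0, 10.0]]
112 384 [[-63.0, -13.0], [-59.0, 13.0]]
120 479 [[-65.0, -14.0], [-61.0, 13.0]]
128 541 [[-67.0, -13.0], [-59.0, 12.0]]
136 466 [[-69.0, -11.0], [-65.0, 10.0]]
144 567 [[-71.0, -10.0], [-67.0, 9.0]]
tcp in bin [-43.5  -0.5  84.2] 17.7333
```

```bash
python3 -m inch '[[[0,-0.005,0],[0,0,0],0.0881],[[0,-0.02,0],[0,0,0],0.0881],[[0,-0.035,0],[3,0,0],0.0881],[[0,-0.05,0],[7,0,0],0.0881],[[0,-0.06,0],[11,0,0],0.0881],[[0,-0.06,0],[14.65,0,0],0.0881],[[0,-0.06,0],[14.65,0,0],0.0881],[[0,-0.06,0],[14.65,0,0],0.0881],[[0,-0.06,0],[14.65,0,0],0.0881],[[0,-0.06,0],[14.65,0,0],0.0881]]' 60
python3 d.py; python3 b.py s16.png; python3 d.py
python3 - <<'E'
from h import *
im=r.get_image("wrist"); save(im,"w16.png")
o=r.get_obs(); R=Rn.from_quat(o["tool_rot"]).as_matrix(); p=np.array(o["eef_pos"])
print("tcp px",proj(im,p),"grasp px",proj(im,p-R[:,1]*18.7), "open tips", proj(im,p+R[:,0]*44),proj(im,p-R[:,0]*44))
c=-np.array(im["R"]).T@np.array(im["t"]); print("cam in tool",((c-p)@R).round(0))
f=im["frame"].astype(int); K=pts(im,(f.max(2)<40)); L=(K-p)@R
m=(abs(L[:,0])<75)&(L[:,1]>-80); L=L[m]
for y in range(-80,20,8):
    s=L[(L[:,1]>=y)&(L[:,1]<y+8)]
    if len(s): print(y,len(s),np.percentile(s[:,[0,2]],[2,50,98],axis=0).round(0).tolist())
im=r.get_image("scene"); save(im,"s16b.png",(330,130,450,310),4)
f=im["frame"].astype(int); K=pts(im,(f.max(2)<50)); L=(K-p)@R
m=(abs(L[:,0])<75)&(L[:,1]>-80)&(abs(L[:,2])<40); L=L[m]
for y in range(-80,20,8):
    s=L[(L[:,1]>=y)&(L[:,1]<y+8)]
    if len(s): print("sc",y,len(s),np.percentile(s[:,[0,2]],[2,50,98],axis=0).round(0).tolist())
E
```

```text
clock: 18.57
eef_pos: [493.6, 165.3, 141.5]
tool_rot: [-0.462, -0.535, 0.536, 0.462]
wrist_force: [-0.4, 0.0, -0.1]
opening: 0.736
pos [493.6 165.3 141.5] xyaw 98.37 R [-0.146 -0.001 -0.989  0.989 -0.001 -0.146 -0.001 -1.     0.001] F [-0.4  0.  -0.1] T [ 0.05 -0.02  0.05] op 0.736 t 18.5667
0.7 393 [-2.0000e-02  3.0000e-03  1.4636e+01] [[-14.4, -33.7, 11.1], [13.3, 1.4, 14.1], [73.5, 32.7, 17.4]]
ice 0.67 [377. 286.] [37. 16. 32.] 78
ice 0.62 [361. 294.] [ 61. -17.  30.] 128
ice 0.6 [381. 295.] [59. 21. 29.] 129
tcp in bin [-60.   -0.5 141.8]
pos [494.1 165.6 141.8] xyaw 98.38 R [-0.146 -0.001 -0.989  0.989 -0.    -0.146 -0.    -1.     0.001] F [ 0.2 -0.4  0.9] T [ 0.04 -0.01  0.04] op 0.877 t 18.7167
tcp px [np.float64(278.3399214782227), np.float64(243.18341127228624)] grasp px [np.float64(278.33251846304904), np.float64(256.44191055114135)] open tips [np.float64(351.8940339732261), np.float64(243.08073593590794)] [np.float64(204.7742653347883), np.float64(243.28610272262432)]
cam in tool [   0. -173.   71.]
-80 1020 [[-54.0, -10.0], [38.0, 9.0], [54.0, 10.0]]
-72 1201 [[-53.0, 3.0], [38.0, 8.0], [53.0, 10.0]]
-64 970 [[-52.0, -3.0], [39.0, 8.0], [53.0, 10.0]]
-56 1107 [[-51.0, -8.0], [-38.0, 8.0], [52.0, 10.0]]
-48 908 [[-50.0, -8.0], [38.0, 8.0], [51.0, 10.0]]
-40 656 [[-49.0, -8.0], [-38.0, 8.0], [50.0, 10.0]]
-32 174 [[-47.0, -8.0], [0.0, 8.0], [47.0, 10.0]]
sc -80 17 [[45.0, -12.0], [48.0, -9.0], [55.0, 2.0]]
sc -72 55 [[-56.0, -12.0], [43.0, -10.0], [55.0, 4.0]]
sc -64 38 [[-56.0, -13.0], [41.0, -10.0], [52.0, 3.0]]
sc -56 39 [[-56.0, -12.0], [42.0, -10.0], [54.0, 3.0]]
sc -48 38 [[-55.0, -13.0], [41.0, -10.0], [52.0, 1.0]]
sc -40 29 [[-53.0, -12.0], [41.0, -10.0], [52.0, -0.0]]
sc -32 9 [[-49.0, -11.0], [41.0, -9.0], [48.0, 0.0]]
```

View pics/s16b.png

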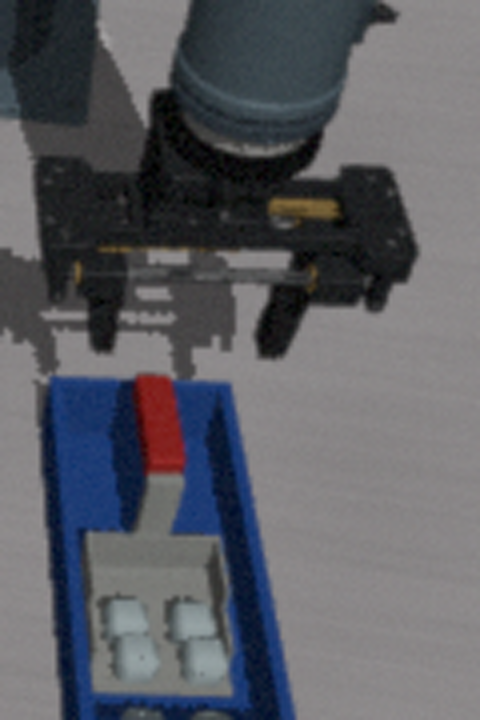

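View pics/w16.png

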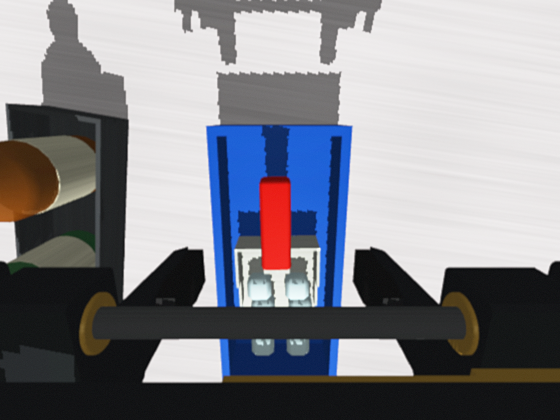

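```bash
python3 - <<'E'
from h import *
b=np.radians(8.4); c=np.array([553.4,174.8]); M=np.array([[np.cos(b),-np.sin(b)],[np.sin(b),np.cos(b)]])
def tb(P): Q=P.copy(); Q[:,:2]=(P[:,:2]-c)@M; return Q
for n in ["wrist","scene"]:
    im=r.get_image(n); f=im["frame"].astype(int); red=(f[...,0]>90)&(f[...,1]<60)&(f[...,2]<60)
    Q=tb(pts(im,red)); Q=Q[(abs(Q[:,1])<40)&(Q[:,2]>102)]
    print(n,len(Q),cv2.minAreaRect(Q[:,:2].astype(np.float32)),np.median(Q[:,2]))
    if n=="wrist":
        o=r.get_obs(); R=Rn.from_quat(o["tool_rot"]).as_matrix(); p=np.array(o["eef_pos"])
        L=(pts(im,f.max(2)<60)-p)@R; L=L[(abs(L[:,0])<60)&(abs(L[:,2])<15)]; print("tip y",np.percentile(L[:,1],[50,95,99,99.8]))
    else: print(tb(np.array([o["eef_pos"]])))
E
```

```text
wrist 2646 ((-58.540626525878906, -2.922231674194336), (66.35174560546875, 21.66744041442871), 0.41474413871765137) 106.89370050776387
tip y [-73.70939997 -35.96580907 -30.40717973 -28.85747518]
scene 198 ((-55.27854537963867, -3.0623512268066406), (67.96060943603516, 21.075876235961914), 1.745648980140686) 106.27602544258963
[[-59.5228581   -0.50101923 141.96916572]]
```

```bash
python3 -m inch '[[[-0.0025,0.005,-0.004],[0,-0.5,0],0.0881],[[-0.0025,0.015,-0.004],[0,-0.5,0],0.0881],[[-0.0025,0.03,-0.004],[0,-0.5,0],0.0881],[[-0.0025,0.045,-0.004],[0,-0.5,0],0.0881],[[-0.0025,0.06,-0.004],[0,-0.5,0],0.0881],[[-0.0025,0.073,-0.004],[0,-0.5,0],0.0881],[[-0.0025,0.084,-0.004],[0,-0.5,0],0.0881],[[-0.0025,0.0925,-0.004],[0,-0.5,0],0.0881],[[-0.0025,0.0925,-0.004],[0,-0.5,0],0.08],[[-0.0025,0.0925,-0.004],[0,-0.5,0],0.0]]' 60
python3 d.py
python3 -m inch '[[[0,0,0],[0,0,0],0.0],[[0,0,0],[0,0,0],0.0],[[0,0,0],[0,0,0],0.0],[[0,0,0],[0,0,0],0.0],[[0,0,0],[0,0,0],0.0],[[0,0,0],[0,0,0],0.0],[[0,0,0],[0,0,0],0.0],[[0,0,0],[0,0,0],0.0],[[0,0,0],[0,0,0],0.0],[[0,0,0],[0,0,0],0.0]]' 60
python3 d.py; python3 b.py s17.png; python3 d.py
```

```text
clock: 19.75
eef_pos: [498.9, 163.5, 49.1]
tool_rot: [-0.46, -0.537, 0.538, 0.46]
wrist_force: [-0.1, 0.4, 0.1]
opening: 0.872
pos [498.9 163.5  49.1] xyaw 98.84 R [-0.154 -0.002 -0.988  0.988 -0.    -0.154 -0.    -1.     0.002] F [-0.1  0.4  0.1] T [0.03 0.04 0.05] op 0.872 t 19.75
clock: 20.58
eef_pos: [499.1, 163.8, 49.6]
tool_rot: [-0.46, -0.537, 0.537, 0.46]
wrist_force: [0.3, 0.6, 1.3]
opening: 0.24
pos [499.1 163.8  49.6] xyaw 98.86 R [-0.154 -0.001 -0.988  0.988 -0.    -0.154  0.    -1.     0.001] F [0.3 0.6 1.3] T [0.09 0.11 0.04] op 0.24 t 20.5833
0.77 390 [-2.6000e-02 -1.1000e-02  1.4816e+01] [[-14.2, -33.7, 10.9], [20.3, 0.9, 14.1], [74.7, 32.9, 17.4]]
ice 0.52 [378. 286.] [37. 16. 34.] 74
ice 0.49 [362. 292.] [ 61. -19.  32.] 96
ice 0.46 [360. 286.] [ 37. -21.  33.] 88
tcp in bin [-55.3  -3.   49.6]
pos [499.1 163.8  49.6] xyaw 98.85 R [-0.154 -0.001 -0.988  0.988 -0.    -0.154  0.    -1.     0.001] F [0.2 1.4 0.8] T [0.07 0.03 0.09] op 0.237 t 20.7333
```

View pics/s17.png

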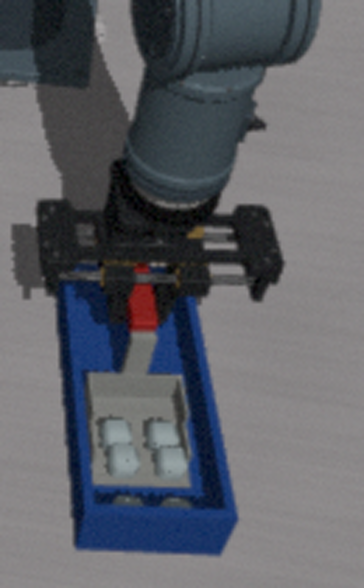

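```bash
python3 -m inch '[[[0,0,0],[-1,0,0],0.0],[[0,0,0],[-2,0,0],0.0],[[0,0,0],[-3,0,0],0.0],[[0,0,0.001],[-4,0,0],0.0],[[0,0,0.002],[-5,0,0],0.0],[[0,-0.001,0.003],[-6,0,0],0.0],[[0,-0.002,0.004],[-7,0,0],0.0],[[0,-0.003,0.005],[-8,0,0],0.0],[[0,-0.004,0.006],[-9,0,0],0.0],[[0,-0.005,0.006],[-9.5,0,0],0.0]]' 60
python3 d.py; python3 b.py s18.png; python3 d.py
```

```text
clock: 21.57
eef_pos: [491.8, 162.2, 54.0]
tool_rot: [0.496, 0.579, -0.492, -0.421]
wrist_force: [-0.0, 0.1, -2.6]
opening: 0.242
pos [491.8 162.2  54. ] xyaw 98.85 R [-0.154  0.161 -0.975  0.988  0.024 -0.152 -0.001 -0.987 -0.163] F [-0.   0.1 -2.6] T [0.01 0.55 0.03] op 0.242 t 21.5667
0.73 624 [ 2.0000e-03 -6.0000e-03  1.1764e+01] [[-117.9, -33.4, 9.5], [57.2, -5.2, 11.6], [125.4, 33.2, 14.4]]
ice 0.67 [378. 281.] [31. 16. 43.] 109
ice 0.66 [380. 290.] [54. 20. 52.] 116
ice 0.6 [363. 278.] [ 30. -23.  49.] 83
ice 0.45 [364. 289.] [ 55. -18.  51.] 126
ice 0.37 [368. 264.] [-4. -4. 68.] 1107
tcp in bin [-61.6  -3.2  54.4]
pos [492.9 162.7  54.4] xyaw 98.85 R [-0.154  0.161 -0.975  0.988  0.025 -0.152 -0.    -0.987 -0.163] F [-0.2 -0.7 -3.3] T [-0.05  0.41 -0.03] op 0.239 t 21.7167
```

View pics/s18.png

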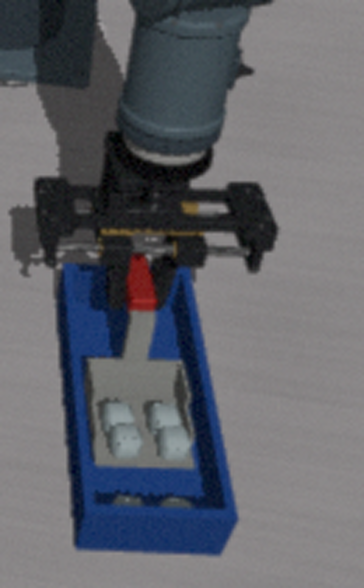

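```bash
python3 -m inch '[[[0,-0.003,-0.0005],[0,0,0],0.0],[[0,-0.012,-0.002],[0,0,0],0.0],[[0,-0.03,-0.005],[0,0,0],0.0],[[0,-0.053,-0.0087],[0,0,0],0.0],[[0,-0.08,-0.0132],[0,0,0],0.0],[[0,-0.107,-0.0177],[0,0,0],0.0],[[0,-0.134,-0.022],[0,0,0],0.0],[[0,-0.156,-0.0258],[0,0,0],0.0],[[0,-0.172,-0.0284],[0,0,0],0.0],[[0,-0.1826,-0.03],[0,0,0],0.0]]' 60
python3 d.py
python3 - <<'E'
from h import *
im=r.get_image("scene"); save(im,"s19.png",(260,60,480,330),2.2)
o=r.get_obs(); R=Rn.from_quat(o["tool_rot"]).as_matrix(); p=np.array(o["eef_pos"])
for d in r.trace("ice0",im)[:6]: print(round(d["p"],2),np.round(d["uv"]),np.round(np.median(pts(im,d["region"]),0)))
E
python3 d.py
```

```text
clock: 22.55
eef_pos: [493.8, 162.9, 242.7]
tool_rot: [0.497, 0.58, -0.49, -0.42]
wrist_force: [0.9, -0.2, -2.4]
opening: 0.24
pos [493.8 162.9 242.7] xyaw 98.82 R [-0.153  0.165 -0.974  0.988  0.027 -0.151  0.001 -0.986 -0.168] F [ 0.9 -0.2 -2.4] T [0.02 0.45 0.01] op 0.24 t 22.55
0.72 [381. 234.] [617. 164. 244.]
0.46 [402. 233.] [609. 202. 244.]
0.43 [395. 227.] [586. 192. 242.]
pos [494.2 163.1 242.3] xyaw 98.83 R [-0.153  0.166 -0.974  0.988  0.027 -0.151  0.002 -0.986 -0.169] F [-0.4 -0.3 -2.5] T [-0.03  0.46 -0.05] op 0.242 t 22.65
```

View pics/s19.png

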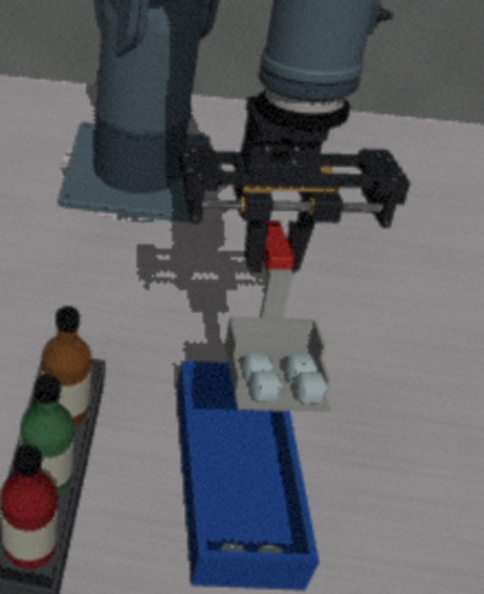

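```bash
cat > sf.py <<'E'
from h import *
import sys
# fit scoop pose in tool frame: model points of visible surfaces vs depth
from scipy.optimize import least_squares
from scipy.spatial import cKDTree
def model():
    g=[]
    def pl(x,y,z):
        X,Y,Z=np.meshgrid(x,y,z,indexing="ij"); g.append(np.c_[X.ravel(),Y.ravel(),Z.ravel()])
    a=lambda l,h,s=2.:np.arange(l,h+.01,s)
    pl(a(-38,38),a(-38,38),[2.5]); pl(a(38,48),a(-40,40),[1.5]); pl([-38,-40.5],a(-40,40),a(0,34))
    for s in(-40,40,-37.7,37.7): pl(a(-40.5,0),[s],a(0,34)); pl(a(0,30),[s],a(0,20))
    pl(a(-116.5,-48.5),a(-11,11),[95]); pl([-48.5],a(-11,11),a(75,95)); pl(a(-116.5,-48.5),[-11,11],a(75,95))
    return np.vstack(g)
T=cKDTree(model())
def run(name,im=None):
    o=r.get_obs(); im=im or r.get_image(name)
    R=Rn.from_quat(o["tool_rot"]).as_matrix(); p=np.array(o["eef_pos"])
    d=[x for x in r.trace("scoop",im)][0]
    m=d["region"].copy()
    for e in r.trace("ice0",im)[:6]:
        m&=~cv2.dilate(e["region"].astype(np.uint8),np.ones((3,3))).astype(bool) if e["region"].sum()<400 else True
    m=cv2.erode(m.astype(np.uint8),np.ones((3,3))).astype(bool)
    W=pts(im,m)
    yaw=np.arctan2(-R[0,0],R[1,0])
    R0=R@np.array([[0,0,-1],[1,0,0],[0,-1,0.]]).T if False else np.c_[-R[:,2],R[:,0],-R[:,1]]
    x0=np.r_[p+R0@np.array([80,0,-37.4]),Rn.from_matrix(R0).as_rotvec()]
    def f(x): return np.minimum(T.query((W-x[:3])@Rn.from_rotvec(x[3:]).as_matrix())[0],15)
    s=least_squares(f,x0,loss="soft_l1",f_scale=2,diff_step=1e-4,x_scale=[10,10,10,.1,.1,.1])
    A=Rn.from_rotvec(s.x[3:]).as_matrix()
    print(name,d["p"],len(W),"nominal",x0[:3].round(1),"fit",s.x[:3].round(1),"yaw",np.degrees(np.arctan2(A[1,0],A[0,0])).round(2),"pitchup",A[2,0].round(3),"roll",A[2,1].round(3),"tool pitchup",R0[2,0].round(3),"toolyaw",np.degrees(np.arctan2(R0[1,0],R0[0,0])).round(2),"med",np.median(f(s.x)).round(2))
    return s.x,A
if __name__=="__main__":
    for n in sys.argv[1:]: run(n)
E
python3 sf.py scene top
```

```text
scene 0.64 1142 nominal [578.3 176.2 218.9] fit [578.8 176.4 216.3] yaw 9.63 pitchup 0.141 roll -0.021 tool pitchup 0.169 toolyaw 8.81 med 1.14
top 0.68 149 nominal [576.2 175.4 215.1] fit [576.9 175.1 213. ] yaw 9.54 pitchup 0.175 roll -0.028 tool pitchup 0.163 toolyaw 8.84 med 1.84
```

```bash
python3 -m inch '[[[-0.003,0,0.0005],[0,0,0],0.0],[[-0.0089,-0.0003,0.0015],[0,0,0],0.0],[[-0.0177,-0.0005,0.003],[0,0,0],0.0],[[-0.0296,-0.0009,0.005],[0,0,0],0.0],[[-0.0443,-0.0013,0.0075],[0,0,0],0.0],[[-0.0621,-0.0019,0.0105],[0,0,0],0.0],[[-0.0827,-0.0025,0.014],[0,0,0],0.0],[[-0.1054,-0.0032,0.0179],[0,0,0],0.0],[[-0.129,-0.0039,0.0219],[0,0,0],0.0],[[-0.1537,-0.0046,0.0261],[0,0,0],0.0]]' 60
python3 d.py
python3 -m inch '[[[-0.0246,-0.0007,0.0042],[0,0,0],0.0],[[-0.0492,-0.0015,0.0084],[0,0,0],0.0],[[-0.0739,-0.0022,0.0125],[0,0,0],0.0],[[-0.0985,-0.003,0.0167],[0,0,0],0.0],[[-0.1231,-0.0037,0.0209],[0,0,0],0.0],[[-0.1478,-0.0045,0.0251],[0,0,0],0.0],[[-0.1724,-0.0052,0.0293],[0,0,0],0.0],[[-0.197,-0.006,0.0334],[0,0,0],0.0],[[-0.2216,-0.0067,0.0376],[0,0,0],0.0],[[-0.2463,-0.0075,0.0418],[0,0,0],0.0]]' 60
python3 d.py
```

```text
clock: 23.78
eef_pos: [489.8, 4.8, 239.8]
tool_rot: [0.496, 0.579, -0.491, -0.421]
wrist_force: [1.2, 0.1, -2.0]
opening: 0.241
pos [489.8   4.8 239.8] xyaw 98.83 R [-0.153  0.162 -0.975  0.988  0.025 -0.151 -0.    -0.986 -0.164] F [ 1.2  0.1 -2. ] T [-0.03  0.39 -0.01] op 0.241 t 23.7833
clock: 24.62
eef_pos: [485.2, -245.3, 240.3]
tool_rot: [0.497, 0.579, -0.491, -0.421]
wrist_force: [0.2, 0.1, -2.8]
opening: 0.239
pos [ 485.2 -245.3  240.3] xyaw 98.81 R [-0.153  0.162 -0.975  0.988  0.025 -0.151 -0.    -0.986 -0.164] F [ 0.2  0.1 -2.8] T [-0.1   0.37  0.06] op 0.239 t 24.6167
```

```bash
python3 -m inch '[[[-0.0206,-0.0006,0.0035],[0,-0.3,0],0.0],[[-0.0364,-0.001,0.006],[0,-0.8,-0.1],0.0],[[-0.0472,-0.0014,0.0079],[0.5,-1.4,-0.2],0.0],[[-0.0532,-0.0016,0.009],[1,-2,-0.3],0.0],[[-0.0562,-0.0017,0.0095],[1.5,-2.6,-0.4],0.0],[[-0.0581,-0.0018,0.0099],[2,-3.2,-0.5],0.0],[[-0.0591,-0.0018,0.01],[2.5,-3.65,-0.6],0.0],[[-0.0591,-0.0018,0.01],[3,-3.65,-0.6],0.0],[[-0.0591,-0.0018,0.01],[3.5,-3.65,-0.6],0.0],[[-0.0591,-0.0018,0.01],[4,-3.65,-0.6],0.0]]' 60
python3 -m inch '[[[0,0,0],[0,0,0],0.0],[[0,0,0],[0,0,0],0.0],[[0,0,0],[0,0,0],0.0],[[0,0,0],[0,0,0],0.0],[[0,0,0],[0,0,0],0.0],[[0,0,0],[0,0,0],0.0],[[0,0,0],[0,0,0],0.0],[[0,0,0],[0,0,0],0.0],[[0,0,0],[0,0,0],0.0],[[0,0,0],[0,0,0],0.0]]' 60
python3 d.py; python3 sf.py scene top;python3 d.py
python3 - <<'E'
from h import *
def rect(P): 
    (c,s,a)=cv2.minAreaRect(P[:,:2].astype(np.float32)); return np.round(c,1),np.round(s,1),round(a,1)
for n in ["scene","top"]:
    im=r.get_image(n); save(im,n+"20.png",(120,60,340,300) if n=="scene" else (300,120,430,290),2.4 if n=="scene" else 3.5)
    for d in r.trace("jar",im):
        J=pts(im,d["region"])
        if 480<np.median(J[:,0])<650 and -400<np.median(J[:,1])<-200:
            j=J[(J[:,2]>138)&(J[:,2]<158)]; print(n,d["p"],len(j),rect(j))
    for d in r.trace("ice0",im)[:6]: print(round(d["p"],2),np.round(d["uv"]),np.round(np.median(pts(im,d["region"]),0)))
E
```

```text
clock: 25.45
eef_pos: [485.4, -302.5, 240.5]
tool_rot: [0.462, 0.578, -0.525, -0.421]
wrist_force: [0.5, 0.7, -2.3]
opening: 0.239
clock: 26.28
eef_pos: [485.2, -303.1, 240.5]
tool_rot: [0.462, 0.578, -0.524, -0.421]
wrist_force: [-0.8, -0.7, -2.9]
opening: 0.24
pos [ 485.2 -303.1  240.5] xyaw 102.54 R [-0.217  0.092 -0.972  0.976  0.023 -0.216  0.002 -0.995 -0.095] F [-0.8 -0.7 -2.9] T [-0.04  0.29 -0.04] op 0.24 t 26.2833
scene 0.64 1077 nominal [ 566.4 -285.   210.8] fit [ 566.3 -284.1  208.3] yaw 12.7 pitchup 0.071 roll 0.008 tool pitchup 0.095 toolyaw 12.53 med 1.16
top 0.67 186 nominal [ 566.4 -285.   210.9] fit [ 566.4 -286.2  210.1] yaw 12.59 pitchup 0.102 roll 0.0 tool pitchup 0.095 toolyaw 12.53 med 1.74
pos [ 485.2 -303.2  240.5] xyaw 102.54 R [-0.217  0.092 -0.972  0.976  0.023 -0.216  0.002 -0.995 -0.095] F [-0.9 -0.3 -2.8] T [-0.02  0.33  0.01] op 0.24 t 26.5833
0.7 [180. 202.] [ 597. -252.  233.]
0.61 [158. 204.] [ 605. -291.  234.]
0.38 [180. 195.] [ 568. -263.  234.]
0.37 [167. 180.] [ 530. -294.  225.]
top 0.68 77 (array([ 556.5, -255.8]), array([139.5,  25.4]), 23.0)
top 0.47 0 (array([0., 0.]), array([0., 0.]), 0.0)
top 0.17 0 (array([0., 0.]), array([0., 0.]), 0.0)
0.63 [370. 161.] [ 574. -304.  233.]
0.51 [348. 155.] [ 590. -256.  236.]
0.4 [348. 161.] [ 567. -264.  235.]
```

View pics/scene20.png

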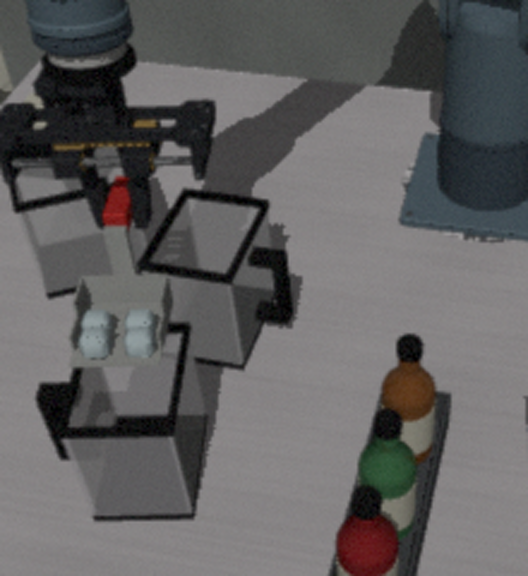

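View pics/top20.png

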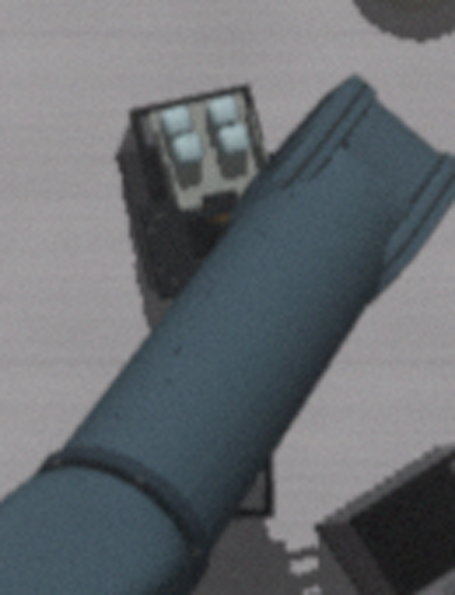

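```bash
python3 -m inch '[[[-0.002,0.001,0.0005],[0.2,0,0],0.0],[[-0.005,0.003,0.0013],[0.5,0,0],0.0],[[-0.008,0.007,0.002],[0.8,0,0],0.0],[[-0.0101,0.012,0.0026],[1.2,0,0],0.0],[[-0.0101,0.017,0.0026],[1.6,0,0],0.0],[[-0.0101,0.022,0.0026],[2,0,0],0.0],[[-0.0101,0.027,0.0026],[2.3,0,0],0.0],[[-0.0101,0.031,0.0026],[2.5,0,0],0.0],[[-0.0101,0.034,0.0026],[2.5,0,0],0.0],[[-0.0101,0.0359,0.0026],[2.5,0,0],0.0]]' 60
python3 -m inch '[[[0,0,0],[0,0,0],0.0],[[0,0,0],[0,0,0],0.0],[[0,0,0],[0,0,0],0.0],[[0,0,0],[0,0,0],0.0],[[0,0,0],[0,0,0],0.0],[[0,0,0],[0,0,0],0.0],[[0,0,0],[0,0,0],0.0],[[0,0,0],[0,0,0],0.0],[[0,0,0],[0,0,0],0.0],[[0,0,0],[0,0,0],0.0]]' 60
python3 sf.py scene top;python3 d.py
python3 - <<'E'
from h import *
for n in ["scene","top"]:
    im=r.get_image(n); save(im,n+"21.png",(120,60,340,300) if n=="scene" else (300,120,430,290),2.4 if n=="scene" else 3.5)
    if n=="scene":
        f=im["frame"].astype(int); J=pts(im,f.max(2)<60); j=J[(J[:,2]>142)&(J[:,2]<156)&(J[:,0]>470)&(J[:,0]<660)&(J[:,1]>-400)&(J[:,1]<-200)]
        b=np.radians(12.5); q=(j[:,:2]-[568,-295])@np.array([[np.cos(b),-np.sin(b)],[np.sin(b),np.cos(b)]])
        print("rim",len(q),np.percentile(q,[1,99],axis=0).round(1))
    for d in r.trace("ice0",im)[:6]: print(round(d["p"],2),np.round(d["uv"]),np.round(np.median(pts(im,d["region"]),0)))
E
```

```text
clock: 27.72
eef_pos: [488.2, -312.5, 203.9]
tool_rot: [0.453, 0.566, -0.537, -0.432]
wrist_force: [-0.5, -0.2, -2.7]
opening: 0.239
clock: 28.55
eef_pos: [488.2, -312.7, 204.5]
tool_rot: [0.453, 0.566, -0.537, -0.431]
wrist_force: [-0.5, 0.8, -2.0]
opening: 0.236
scene 0.6 933 nominal [ 568.1 -294.9  171.3] fit [ 568.2 -293.7  168.8] yaw 12.78 pitchup 0.03 roll 0.019 tool pitchup 0.052 toolyaw 12.54 med 1.16
top 0.93 117 nominal [ 568.1 -294.9  171.3] fit [ 568.4 -295.   169.5] yaw 13.91 pitchup 0.048 roll 0.011 tool pitchup 0.052 toolyaw 12.54 med 1.74
pos [ 488.2 -312.7  204.5] xyaw 102.55 R [-0.217  0.05  -0.975  0.976  0.013 -0.217  0.002 -0.999 -0.052] F [-0.4 -0.3 -2.7] T [-0.05  0.27 -0.01] op 0.24 t 28.85
rim 420 [[-69.5 -51.8]
 [ 70.7  54.2]]
0.51 [158. 217.] [ 606. -300.  193.]
0.48 [158. 208.] [ 582. -308.  194.]
0.61 [369. 164.] [ 577. -312.  194.]
0.57 [354. 160.] [ 570. -276.  195.]
0.55 [210. 149.] [658. 171.  35.]
```

View pics/scene21.png

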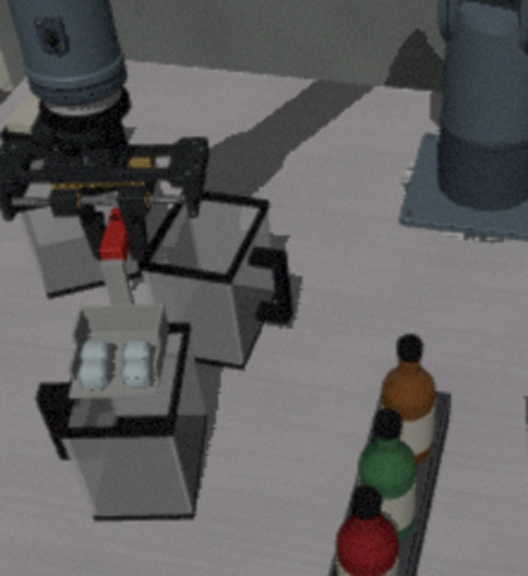

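View pics/top21.png

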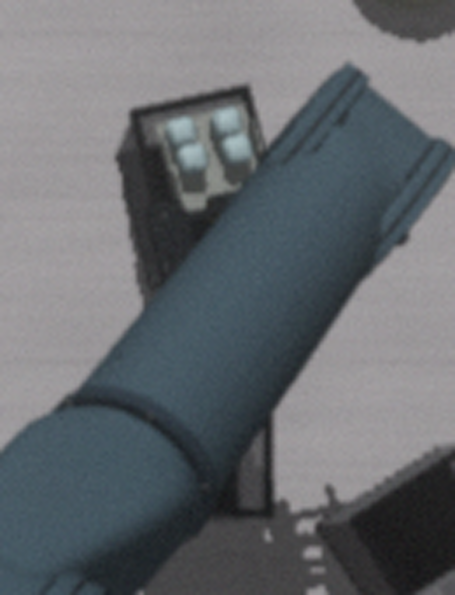

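```bash
python3 -c "
from workcell import r
print(r.hand_in())"; python3 d.py
```

```text
the job is handed in; nothing more can be done
None
the job is handed in; nothing more can be done
```

The job is handed in: the gripper is holding the scoop with four cubes over the mouth of the farthest jar, and the other two cubes are still in the bin. The hand-in gives no verdict, so this rests on my last checks.

**Last checks before handing in:**

| Check | Measured |
|---|---|
| Pan centre against the mouth centre | within about 2 mm each way |
| Height above the rim | about 19–21 mm |
| Direction against the jar's long side | about 0.3° off by the scene camera, 1.4° by the top camera |
| Front raised | 0.03–0.05 rad |
| Finger opening | 0.24, as expected for the 22 mm grip |

- **Jar and bottles:** the rim was where it started to within about 2 mm, and the bottles stood upright in the last picture. I did not re-measure the bottle positions.
- **Cubes in the bin:** the top camera's detector reported only one of the two. Both were visible in the scene picture after the lift.

**What went wrong on the way:**
- **First grasp:** it failed and nudged the scoop about 8 mm on the counter.
- **Second grasp:** it held only the top edge of the grip and slipped off after the cubes were already in the pan. The pictures showed the real fingertips about 29 mm short of the reported TCP. I regrasped about 29 mm lower in the bin, and that grip held for the rest of the job.

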